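# Open the microscope lamp house

## Robot

A 6-joint arm with a two-finger parallel gripper is mounted at the origin on the work surface. World frame = base frame: x ahead of the robot, y to its left, z up, the work surface at z = 0. Lengths are in m, angles in rad, forces in N, time in s.
With the tool pointing down it reaches from about 0.3 to 0.85 m from the base axis. Payload 5.4 kg.
Tool frame: the origin (TCP) lies midway between the tips of the shut fingers; the grasp point (between the pads) lies 19 mm behind it; z points along the fingers, y is the direction in which the jaws open and shut (so a half turn about z gives the same grasp; the last joint's range is limited). The gripper opens to 85 mm and grips with 20 to 120 N. Pads are 22 mm wide; open, the fingers measure 114 mm over their backs; the gripper's body (76 mm by 85 mm) begins 54 mm behind the grasp point. The pads swing forward as they close: fully open they stand 13 mm farther back than shut.
Start: joints at [-1.45, 0.158, 1.597, -0, 1.386, -0.21], TCP at [0.187, -0.544, 0.231] pointing down, gripper open.
Joint ranges: [-2.91, 2.91], [-0.94, 2.29], [0.18, 2.7], [-1.29, 4.43], [0.17, 2.64], [-3, 3]. Speed limits (rad/s): [2.57, 2.57, 3.14, 3.14, 3.14, 3.14].

## Interface

Orientations are given as a rotation vector (axis times angle).
In Python, from station import sense, snapshot, get_calibration, finish_job gives the robot as it stands. The module is installed in compiled form; this text tells all that it offers.
- The arm moves only by the tool apply_moves, never from a script. Its argument "targets" is a list of rows, each a list of 7 numbers: the finger opening in m, from 0 to 0.0854, then the shift along the tool's x, y, z in m, then the turn, a rotation vector about the tool's x, y, z in degrees. A call has 1 to 10 rows; each row shifts and turns the commanded pose from where the row before left it, along the tool's axes as they then stand; what a row does not reach is not made up. A row lasts 1/12 s, in which the tool goes at most 41.7 mm and 7.16 degrees, less where a joint would pass 70% of its speed; a pose out of reach is approached as far as the arm can. A call with a gripper value outside its range is refused whole. The fingers move at their own pace and stop on an object; "force" is the grip in N (left out, the last holds). Time passes only in rows, so rows that do not move let the fingers close. It gives the time, the measured TCP pose, the force and the opening at its end, in the units of the state.
- sense(): the state, without advancing time (a new reading comes with each control period).
- snapshot(name): name is "scene" or "top"; returns the picture (420x560x3 uint8, blue, green, red); there is no depth.
- get_calibration(name): a dict with "camera_matrix" (3x3 intrinsics, pixels), "distortion" ([k1, k2, p1, p2, k3] as OpenCV has them; the pictures are not rectified), "rvec" (rotation vector, rad) and "tvec" (3), from world to camera coordinates, as OpenCV has them. Camera axes: x right, y down, z forward; pixel columns grow to the right and rows downward; lengths in m; the calibration is good to about 2 mm. A picture is of the moment at which its call begins. get_calibration takes no time and is no camera call.
- finish_job(): hands the job in, once; it reports no verdict.
The state is a dict: "time_s": time; "joints": joint angles; "qd": joint speeds; "effort": joint torques, N m; "tool_pos": TCP position; "ee_rot": TCP orientation; "wrist_force": force on the tool from outside, world axes, zero at the start; "ft_torque": the same for the moment, N m; "gripper_width": finger opening in m.
Only numpy, scipy, OpenCV 4.12 (cv2) and the standard library are available. Lean on these libraries where they do the work, as an engineer would, in place of code of your own. Each camera call takes 0.05 s, during which the arm holds its last target. There are 200 camera calls.

## Task

Use the screwdriver from the stand to turn both slotted cam fasteners of the lamp house a full quarter turn anticlockwise, to their stops, so that the access panel is free; do not turn them with the fingers. Stand the screwdriver back in its hole in the stand, lift the panel off (it has a knob) and lay it flat, knob up, near the middle of the rubber mat. Leave the slide box, the bottle and the dish where they stand.

Things in the scene. Friction and masses are not known exactly. Their poses are not given: they have to be found in the camera images.
- lamphouse: White lamp house of a microscope, fixed, 180 (x) x 190 (y) mm. Origin: centre of its underside on the bench; z up. Its top is a plane deck sloping 25 degrees: low in front (-x side, 58 mm high), high at the back (+x side, 142 mm), through the point (0, 0, 100 mm); the deck's outward normal is (-0.423, 0, 0.906) and up-slope is (0.906, 0, 0.423) in this frame. A 5 mm high steel ledge below the panel keeps it from sliding down. Yaw varies by up to 0.25 rad
- panel_seat (a point): Point on the deck (0, 0, 100 mm in the lamp house frame) where the middle of the panel's underside rests when the panel is on
- cam_left (a joint): Angle of the cam fastener at the panel's +y side, 0 to 1.571 rad: 0 is locked (its wing points across at the panel and lies over the panel's edge), grows anticlockwise seen from outside along the deck's normal, 1.571 is its stop, where the wing points up-slope, clear of the panel. It starts at 0 to 0.25 and stays where it is left; turning takes about 0.1 N m. It lies over the panel until about 1.22 rad
- cam_right (a joint): The same for the fastener at the panel's -y side, also anticlockwise; its wing points down-slope at 1.571. Both wings are 11 mm wide and reach 26 mm from the axis
- cam_left_slot (a point): Middle of the floor of the left fastener's screwdriver slot, 64 mm from the panel's middle along the lamp house's +y, 12.5 mm off the deck along the normal. Steel head 26 mm across. Slot 5 mm wide, 24 mm long, open-ended, 9 mm deep, bevelled mouth. It runs along the wing: along the lamp house's y at joint angle 0, turning with the joint. A blade has 0.17 rad of play in it either way
- cam_right_slot (a point): Middle of the floor of the right fastener's slot, 64 mm from the panel's middle along -y; otherwise the same
- panel: Loose grey access panel, 96 (x) x 100 (y) x 6 mm, about 150 g, lying on the deck with its x axis up-slope. Origin: centre of its underside; z out of the face with the knob. In the middle of it stands a black square knob, 26 x 26 mm, its sides along x and y, from 6 to 40 mm above the underside
- panel_knob (a point): Point on the axis of the panel's knob, 30 mm above the panel's underside, good to grip
- driver: Loose screwdriver, 141 mm long, about 120 g, standing blade down in the stand. Origin: centre of the blade's end; z up along the handle; x along the blade's width. Blade 12 (x) x 3 (y) mm, its last 2 mm 2 mm thick; round shaft 8 mm; black round flange 38 mm across from 65 to 71 mm above the tip; black square handle 24 x 24 mm (sides along x and y) from 71 to 141 mm. Stands with the flange's underside on the stand, tip 10 mm above the bench
- driver_tip (a point): Centre of the blade's end (the origin of the screwdriver)
- driver_grip (a point): Middle of the square handle, 106 mm above the tip
- stand: Aluminium block, fixed, 90 x 90 x 75 mm with one square hole, 18 x 18 mm, right through its middle. Origin: centre of the underside
- stand_hole0 (a point): Centre of the hole's mouth on top of the stand, 75 mm above the bench
- mat: Black rubber mat, fixed, 200 x 200 x 3 mm, lying on the bench on the other side of the lamp house from the stand. Origin: centre of its underside
- slide_box: Blue box of slides, 75 x 105 x 34 mm, bystander in front of the lamp house. Origin: centre of underside
- oil_bottle: Small amber bottle, 34 mm across, 75 mm high, bystander. Origin: centre of underside
- dish: Low glass dish, 90 mm across, 16 mm high, bystander. Origin: centre of underside
Mind the look-alikes: they are no part of the job. There is more than one size of the panel; the job needs the smaller.

How it is judged:
By the outcome, as a careful person would: the job done as asked, in the order asked, and still so for the second after the job is handed in, with the robot touching nothing.
It also fails if it takes over 72 s, if anything falls off the work surface, if the arm or the gripper's body presses on something with over 40 N, if the wrist force passes 120 N, or if a joint passes its speed limit or range.

## Working session

There is one attempt and no reset: what is moved stays moved. The work goes in short steps, Python scripts to look and compute and a tool call to move; the robot and the scene stay as the last step left them, time stands still between calls to the robot, and variables do not carry over. Pictures are saved under pics/ and viewed, about 8 in all and at most 12, crops included, and the job is handed in when it is done.

Besides the shell and the picture viewer there is one more tool, called after "Request:" as name(argument=value, ...) on one line, values as JSON. apply_moves: Moves the arm, as the interface text tells. Its arguments: {"type":"object","properties":{"targets":{"type":"array"},"force":{"type":"number"}},"required":["targets"]}

```bash
mkdir -p pics
python3 - <<'E'
from station import *
import cv2,numpy as np
for n in("scene","top"):
    im=snapshot(n); cv2.imwrite(f"pics/{n}0.png",im)
    c=get_calibration(n); print(n,{k:np.round(v,4).tolist() for k,v in c.items()})
a=[cv2.imread(f"pics/{n}0.png") for n in("scene","top")]
s=sense(); print(s)
E
ls
```

```text
scene {'camera_matrix': [[529.1737, 0.0, 276.3302], [0.0, 529.1737, 213.6375], [0.0, 0.0, 1.0]], 'distortion': [0.014, 0.0, 0.0, 0.0, 0.0], 'rvec': [0.8866, 2.7473, -0.7454], 'tvec': [0.4191, -0.3235, 1.5646]}
top {'camera_matrix': [[479.5316, 0.0, 270.7938], [0.0, 479.5316, 204.9094], [0.0, 0.0, 1.0]], 'distortion': [-0.1316, 0.0, 0.0, 0.0, 0.0], 'rvec': [2.1083, -2.1436, 0.1929], 'tvec': [0.1327, 0.5908, 1.3325]}
{'time_s': 0.1, 'joints': array([-1.45008464e+00,  1.58985558e-01,  1.59812853e+00,  1.36838301e-05,
        1.38621400e+00, -2.10047798e-01]), 'qd': array([ 4.90159658e-04, -2.80748874e-03, -2.02783516e-03, -2.85032510e-05,
       -1.25475283e-03, -5.44234728e-05]), 'effort': array([-4.76943551e-04, -3.96992612e+01, -3.32336640e+01, -2.38074563e-04,
        4.24306476e-03, -2.92608399e-05]), 'tool_pos': array([ 0.18668213, -0.54326734,  0.2304045 ]), 'ee_rot': array([-3.09701967e+00, -5.16901450e-01, -1.42751705e-04]), 'wrist_force': array([-0.33147607,  0.56650017,  0.63347653]), 'ft_torque': array([-0.00228802,  0.03791938,  0.02970443]), 'gripper_width': 0.08560766042826161}
pics
```

View pics/scene0.png

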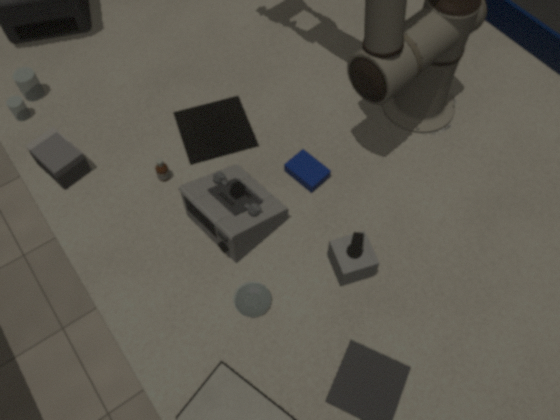

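View pics/top0.png

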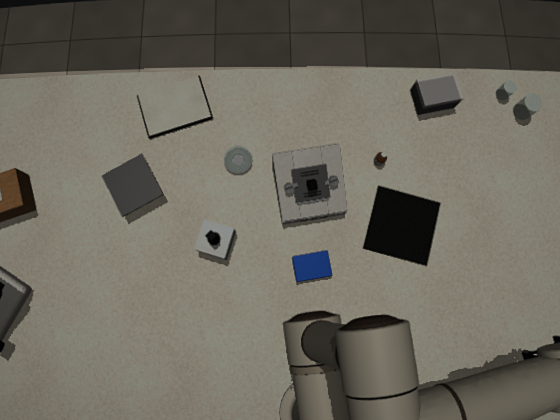

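The top view shows the lamp house at (310,183), the driver in its stand at (214,240), the mat at (402,226), the slide box at (312,266), the bottle at (380,158) and the dish at (238,160). 

Possible mix-ups:
- **Panel:** the one on the deck at (312,183), against a loose larger grey plate at (133,186).
- **Mat:** the black sheet at (402,226), against the outlined tray at (175,106).
- **Stand:** the block at (215,240), against the grey box at (436,95).

Next I'll check close crops.

```bash
cat > h.py <<'E'
import numpy as np,cv2
from scipy.spatial.transform import Rotation as R
from station import *
def cal(n):
    c=get_calibration(n);return [np.array(c[k],float) for k in("camera_matrix","distortion","rvec","tvec")]
def px(n,P):
    K,d,r,t=cal(n);return cv2.projectPoints(np.atleast_2d(np.array(P,float)),r,t,K,d)[0][:,0]
def ray(n,u):
    K,d,r,t=cal(n);M=cv2.Rodrigues(r)[0];p=cv2.undistortPoints(np.array(u,float).reshape(-1,1,2),K,d)[:,0]
    return -M.T@t.ravel(),np.c_[p,np.ones(len(p))]@M
def at(n,u,z):
    o,v=ray(n,u);return o+v*((z-o[2])/v[:,2])[:,None]
def tri(ua,ub):
    A=[];b=[]
    for n,u in(("scene",ua),("top",ub)):
        o,v=ray(n,[u]);v=v[0]/np.linalg.norm(v[0]);Q=np.eye(3)-np.outer(v,v);A.append(Q);b.append(Q@o)
    s=np.linalg.lstsq(np.vstack(A),np.hstack(b),rcond=None);return s[0]
def crop(im,x,y,w,h,k):
    c=cv2.resize(im[y:y+h,x:x+w],None,fx=k,fy=k,interpolation=cv2.INTER_CUBIC)
    return np.clip(255*(c/255.)**.6,0,255).astype(np.uint8)
E
python3 - <<'E'
from h import *
t=cv2.imread("pics/top0.png");s=cv2.imread("pics/scene0.png")
a=crop(t,265,137,90,100,4.0);b=crop(s,170,155,130,100,4.0)
c=crop(t,185,210,60,60,3.3);d=crop(s,320,222,70,70,2.8)
top=np.zeros((400,800,3),np.uint8)
ab=np.hstack([a,b]);ab=ab[:,:880];
cd=np.hstack([c,d]);
# lamp top: 360 + 520 -> shrink b to 440
ab=np.hstack([a,crop(s,175,155,110,100,4.0)])
out=np.zeros((600,800,3),np.uint8);out[:400]=ab;out[400:400+198,:198]=c[:198,:198];out[400:596,200:396]=d[:196,:196]
out[400:600,400:600]=crop(t,360,180,85,90,2.22)[:200,:200][:200,:200] if 0 else cv2.resize(crop(t,360,180,90,90,2),(200,200))
cv2.imwrite("pics/c1.png",out)
print(at("top",[(402,226),(312,266),(380,160),(238,160),(133,186)],0.0).round(3))
E
```

```text
Traceback (most recent call last):
ValueError: all the input array dimensions except for the concatenation axis must match exactly, but along dimension 0, the array at index 0 has size 198 and the array at index 1 has size 196
```

Run:
```python
from h import *
t=cv2.imread("pics/top0.png");s=cv2.imread("pics/scene0.png")
out=np.zeros((600,800,3),np.uint8)
out[:400,:360]=crop(t,265,137,90,100,4);out[:400,360:]=crop(s,175,155,110,100,4)
out[400:,:200]=crop(t,190,215,50,50,4);out[400:,200:400]=crop(s,328,228,50,50,4);out[400:580,400:580]=crop(t,357,180,90,90,2)
cv2.imwrite("pics/c1.png",out)
print(at("top",[(402,226),(312,266),(380,160),(238,160),(133,186)],0.0).round(3))
```

```text
[[ 0.532 -0.271  0.   ]
 [ 0.418  0.004  0.   ]
 [ 0.738 -0.216  0.   ]
 [ 0.744  0.221  0.   ]
 [ 0.669  0.544  0.   ]]
```

View pics/c1.png

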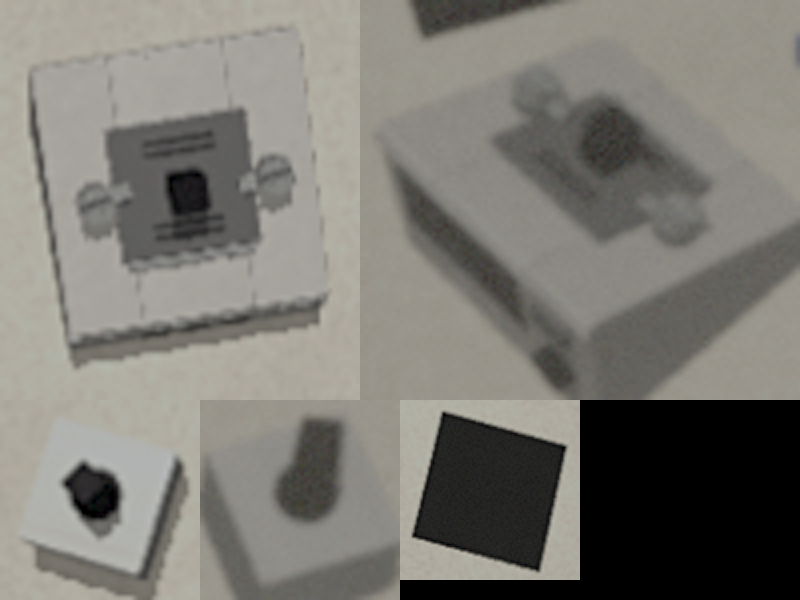

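```bash
cat > fit.py <<'E'
from h import *
from scipy.optimize import least_squares
f=lambda p,x0,y0,k,dx,dy:[x0+(p[0]-dx+.5)/k-.5,y0+(p[1]-dy+.5)/k-.5]
T=lambda L:np.array([f(p,265,137,4,0,0) for p in L])
S=lambda L:np.array([f(p,175,155,4,360,0) for p in L])
def W(q,P,z=0):
    c,s=np.cos(q[2]),np.sin(q[2]);P=np.array(P,float)
    return np.c_[q[0]+c*P[:,0]-s*P[:,1],q[1]+s*P[:,0]+c*P[:,1],P[:,2]]
def dk(u,v,n=0): return [u*.906-n*.423,v,.1+.423*u+n*.906]
def fit(sets,q0):
    return least_squares(lambda q:np.concatenate([(px(n,W(q,P))-u).ravel() for n,P,u in sets]),q0)
if __name__=="__main__":
    a=1/.906
    D=[[.09,.095,.142],[.09,-.095,.142],[-.09,-.095,.058],[-.09,.095,.058]]
    Pn=[dk(.048,.05,.006),dk(.048,-.05,.006),dk(-.048,-.05,.006),dk(-.048,.05,.006)]
    H=[dk(0,.064,.02),dk(0,-.064,.02)]
    tD=T([(32,68),(298,28),(326,296),(70,340)]);tP=T([(106,130),(244,109),(258,242),(122,263)]);tH=T([(97,208),(274,178)])
    sD=S([(588,330),(378,133),(600,38)]);
    sP=S([(603,241),(496,138)]); sH=S([(678,213),(540,95)])
    st=[("top",D+Pn+H,np.vstack([tD,tP,tH]))]
    ss=[("scene",[D[0],D[1],D[2],Pn[0],Pn[1]]+H,np.vstack([sD,sP,sH]))]
    for s in(st,ss,st+ss):
        r=fit(s,[.65,0,0]);print("lamp",r.x.round(4),np.abs(r.fun).max().round(2));
    print(r.fun.reshape(-1,2).round(1).tolist())
    # stand
    t2=np.array([f(p,190,215,4,0,400) for p in [(60,418),(180,458),(150,577),(22,540)]])
    s2=np.array([f(p,328,228,4,200,400) for p in [(207,456),(263,584),(392,540),(345,422)]])
    C=np.array([[.045,.045,.075],[.045,-.045,.075],[-.045,-.045,.075],[-.045,.045,.075]])
    r=fit([("top",C,t2)],[.52,.25,0]);print("stand top",r.x.round(4),np.abs(r.fun).max().round(2),at("top",t2,.075).round(3).tolist())
    print("scene cs",at("scene",s2,.075).round(4).tolist(),at("scene",s2,.075).mean(0).round(4))
    m=np.array([f(p,357,180,2,400,400) for p in [(443,412),(566,445),(539,571),(413,537)]]);M=at("top",m,.003);print("mat",M.round(3).tolist(),M.mean(0).round(4))
    q=r.x; 
    for n in("top","scene"): print(n,px(n,[[q[0],q[1],z] for z in(.075,.081,.151)]).round(1).tolist())
E
python3 fit.py
python3 - <<'E'
from h import *
t=cv2.imread("pics/top0.png");s=cv2.imread("pics/scene0.png")
out=np.hstack([crop(t,198,225,32,32,12),crop(s,338,226,32,32,12)]);cv2.imwrite("pics/c2.png",out)
E
```

```text
lamp [0.6454 0.011  0.1415] 0.81
lamp [0.6495 0.0119 0.1634] 2.11
lamp [0.6474 0.0113 0.1528] 2.81
[[-1.2, -0.4], [-0.5, -1.4], [0.7, -0.4], [-0.1, -0.4], [-0.8, -0.1], [-0.1, -0.7], [0.7, -0.9], [0.1, -0.4], [-0.5, -1.1], [0.4, -1.1], [1.1, -0.0], [-0.5, -1.6], [2.7, -0.6], [0.5, 0.1], [-1.0, 0.1], [1.5, -0.3], [-0.0, -2.8]]
stand top [ 0.4937  0.2807 -0.2941] 1.11 [[0.551, 0.311, 0.075], [0.521, 0.226, 0.075], [0.438, 0.248, 0.075], [0.465, 0.338, 0.075]]
scene cs [[0.5278, 0.2302, 0.075], [0.5532, 0.3131, 0.075], [0.4753, 0.3352, 0.075], [0.4469, 0.2605, 0.075]] [0.5008 0.2847 0.075 ]
mat [[0.656, -0.205, 0.003], [0.602, -0.393, 0.003], [0.412, -0.337, 0.003], [0.467, -0.149, 0.003]] [ 0.5341 -0.271   0.003 ]
top [[215.3, 239.1], [215.1, 238.9], [212.0, 236.0]]
scene [[354.3, 249.6], [354.6, 248.5], [358.6, 234.3]]
```

View pics/c2.png

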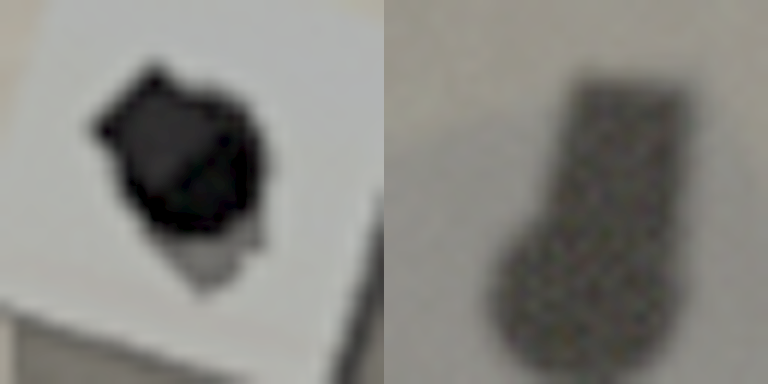

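The left crop shows the handle's top as a square turned about 45° in the image, with corners near (90,130) and (155,62) at 12x. The job panel is the one on the deck between the cams. Next I'll refine the poses with sub-pixel edges from averaged pictures.

```bash
cat > edge.py <<'E'
from fit import *
from scipy.ndimage import map_coordinates
def avg(n,k=8): return np.mean([snapshot(n).astype(np.float32) for _ in range(k)],0)
def refine(jobs,q,hw=2.5,iters=5):
    """jobs: (cam, gray, [(P0,P1)...]); normal-distance least squares"""
    for _ in range(iters):
        obs=[]
        for n,g,E in jobs:
            for a,b in E:
                P=np.array([np.array(a)+(np.array(b)-a)*t for t in np.linspace(.08,.92,30)])
                u=px(n,W(q,P));d=u[-1]-u[0];d/=np.linalg.norm(d);m=np.array([-d[1],d[0]])
                o=np.arange(-hw-1,hw+1.01,.1)
                pr=np.array([[map_coordinates(g,[[c[1]+m[1]*x],[c[0]+m[0]*x]],order=1)[0] for x in o] for c in u])
                pr=cv2.GaussianBlur(pr.astype(np.float32),(0,0),4,sigmaY=2)
                gr=np.abs(np.gradient(pr,axis=1))[:,10:-10];oo=o[10:-10]
                k=gr.argmax(1);ok=(gr.max(1)>.25*np.median(gr.max(1)))&(k>1)&(k<len(oo)-2)
                for i in np.where(ok)[0]: obs.append((n,P[i],u[i]+m*oo[k[i]],m))
        def res(q):
            r=[]
            for n in set(o[0] for o in obs):
                O=[o for o in obs if o[0]==n];p=px(n,W(q,[o[1] for o in O]))
                r.append(np.sum((p-np.array([o[2] for o in O]))*np.array([o[3] for o in O]),1))
            return np.concatenate(r)
        s=least_squares(res,q,loss="soft_l1",f_scale=.3);q=s.x
    return q,np.sqrt(np.median(res(q)**2)),len(obs)
D=[[.09,.095,.142],[.09,-.095,.142],[-.09,-.095,.058],[-.09,.095,.058]]
Pn=[dk(.048,.05,.006),dk(.048,-.05,.006),dk(-.048,-.05,.006),dk(-.048,.05,.006)]
C=[[.045,.045,.075],[.045,-.045,.075],[-.045,-.045,.075],[-.045,.045,.075]]
M=[[.1,.1,.003],[.1,-.1,.003],[-.1,-.1,.003],[-.1,.1,.003]]
loop=lambda L:[(L[i],L[(i+1)%4]) for i in range(4)]
E
python3 - <<'E'
from edge import *
G={}
for n in("top","scene"):
    im=avg(n);cv2.imwrite(f"pics/avg_{n}.png",im);G[n]=cv2.cvtColor(im,cv2.COLOR_BGR2GRAY)
for nm,E,q in(("deck",loop(D),[.6465,.0115,.147]),("panel",[loop(Pn)[i] for i in(0,1,3)],[.6465,.0115,.147]),("stand",loop(C),[.497,.282,-.28]),("mat",loop(M),[.534,-.271,-.28])):
    for n in G: print(nm,n,*[np.round(v,4) for v in refine([(n,G[n],E)],np.array(q))])
E
```

```text
deck top [0.6475 0.0126 0.1404] 0.5973 120
deck scene [0.6487 0.0093 0.1463] 0.0959 93
panel top [0.6468 0.0112 0.1479] 0.0989 86
panel scene [0.6509 0.0109 0.1414] 0.1952 77
stand top [ 0.4965  0.2853 -0.3052] 0.0947 120
stand scene [ 0.4976  0.2838 -0.3119] 0.1009 114
mat top [ 0.5343 -0.2701 -0.2884] 0.2021 120
mat scene [ 0.5375 -0.2717 -0.2891] 0.2994 120[ WARN:0@6.297] global loadsave.cpp:1063 imwrite_ Unsupported depth image for selected encoder is fallbacked to CV_8U.
```

```bash
cat > sil.py <<'E'
from edge import *
def hull(n,P,x0,y0,k): return cv2.convexHull(((px(n,P)-[x0,y0]+.5)*k-.5).round().astype(np.int32))
def model(q,n,x0,y0,w,k):
    a=np.linspace(0,2*np.pi,24);fl=[[.019*np.cos(t),.019*np.sin(t),z] for t in a for z in(.075,.081)]
    h=[[sx*.012,sy*.012,z] for sx in(-1,1) for sy in(-1,1) for z in(.081,.151)]
    m=np.zeros((w*k,w*k),np.uint8)
    for P in(fl,h): cv2.fillConvexPoly(m,hull(n,W(q,P),x0,y0,k),255)
    return cv2.GaussianBlur(m,(0,0),k*.5)/255.
if __name__=="__main__":
    k=8;best={}
    for n,x0,y0 in(("top",198,225),("scene",338,226)):
        g=cv2.imread(f"pics/avg_{n}.png",0)[y0:y0+32,x0:x0+32].astype(np.float32);g=cv2.resize(g,None,fx=k,fy=k,interpolation=cv2.INTER_CUBIC)
        hi,lo=np.median(g),np.percentile(g,2);obs=np.clip((hi-g)/(hi-lo),0,1);obs=np.clip((obs-.35)/.5,0,1)
        R_=[]
        for yaw in np.radians(np.arange(0,90,3)):
            for dx in np.arange(-.006,.0061,.002):
                for dy in np.arange(-.006,.0061,.002):
                    R_.append((np.mean((model([.497+dx,.2845+dy,yaw],n,x0,y0,32,k)-obs)**2),np.degrees(yaw),.497+dx,.2845+dy))
        R_.sort();print(n,[np.round(r,4).tolist() for r in R_[:6]])
E
python3 sil.py
```

```text
Traceback (most recent call last):
  File "sil.py", line 18, in <module>
    R_.append((np.mean((model([.497+dx,.2845+dy,yaw],n,x0,y0,32,k)-obs)**2),np.degrees(yaw),.497+dx,.2845+dy))
                        ~~~~~^^^^^^^^^^^^^^^^^^^^^^^^^^^^^^^^^^^^^
  File "sil.py", line 7, in model
    for P in(fl,h): cv2.fillConvexPoly(m,hull(n,W(q,P),x0,y0,k),255)
                                         ~~~~^^^^^^^^^^^^^^^^^^
  File "sil.py", line 2, in hull
    def hull(n,P,x0,y0,k): return cv2.convexHull(((px(n,P)-[x0,y0]+.5)*k-.5).round().astype(np.int32))
                                                   ~~^^^^^
  File "h.py", line 7, in px
    K,d,r,t=cal(n);return cv2.projectPoints(np.atleast_2d(np.array(P,float)),r,t,K,d)[0][:,0]
            ~~~^^^
  File "h.py", line 5, in cal
    c=get_calibration(n);return [np.array(c[k],float) for k in("camera_matrix","distortion","rvec","tvec")]
ValueError: time passes only in moves, steps and waits
```

```bash
sed -i 's/^def cal/import functools\n@functools.cache\ndef cal/' h.py; python3 sil.py; python3 -c "
from station import sense;print(sense()['time_s'])"
```

```text
top [[0.0357, 45.0, 0.495, 0.2845], [0.0358, 48.0, 0.495, 0.2845], [0.036, 42.0, 0.495, 0.2845], [0.0364, 51.0, 0.495, 0.2845], [0.0365, 39.0, 0.495, 0.2845], [0.0368, 54.0, 0.495, 0.2845]]
scene [[0.0219, 39.0, 0.499, 0.2845], [0.0223, 39.0, 0.499, 0.2865], [0.0223, 39.0, 0.501, 0.2865], [0.0225, 42.0, 0.499, 0.2865], [0.0225, 36.0, 0.499, 0.2845], [0.0226, 42.0, 0.501, 0.2865]]
0.9
```

```bash
cat > go.py <<'E'
from h import *
def down(yaw,tilt=None):
    c,s=np.cos(yaw),np.sin(yaw);return np.array([[c,s,0],[s,-c,0],[0,0,-1.]])
LQ=np.array([.648,.011,.144])
def lampR():
    return R.from_euler('z',LQ[2]).as_matrix()
def deckR(yaw):
    """tool facing the deck; tool x at angle yaw (rad) from up-slope, anticlockwise seen from outside"""
    n=np.array([-.4226,0,.9063]);u=np.array([.9063,0,.4226]);v=np.cross(n,u)
    x=np.cos(yaw)*u+np.sin(yaw)*v;return lampR()@np.c_[x,np.cross(-n,x),-n]
def deckP(u,v,n):
    return np.array([LQ[0],LQ[1],0])+lampR()@(np.array([.9063,0,.4226])*u+np.array([0,v,0])+np.array([-.4226,0,.9063])*n+[0,0,.1])
def delta(P,Rt,first="shift"):
    s=sense();R0=R.from_rotvec(s["ee_rot"]).as_matrix();d=np.array(P)-s["tool_pos"]
    rv=np.degrees(R.from_matrix(R0.T@Rt).as_rotvec())
    print("t",round(s["time_s"],2),"pos",s["tool_pos"].round(4),"j",s["joints"].round(2),"w",round(s["gripper_width"],4),"F",s["wrist_force"].round(1),"T",s["ft_torque"].round(2))
    print("shift tool mm",(R0.T@d*1e3).round(1),"after turn mm",(Rt.T@d*1e3).round(1),"turn deg",rv.round(2),np.linalg.norm(rv).round(1))
E
python3 - <<'E'
from go import *
delta([.497,.2845,.25],down(np.radians(43)))
E
```

```text
t 0.9 pos [ 0.1867 -0.5438  0.2313] j [-1.45  0.16  1.6  -0.    1.39 -0.21] w 0.0849 F [ 0.2 -0.9 -0.4] T [ 0.01  0.01 -0.05]
shift tool mm [ 562.5 -682.7  -18.7] after turn mm [ 791.8 -394.2  -18.7] turn deg [ -0.     0.   -24.05] 24.0
```

Request:
apply_moves(targets=[[0.0854,23,-28,-7,0,0,0],[0.0854,23,-28,-7,0,0,0],[0.0854,23,-28,-7,0,0,0],[0.0854,23,-28,-7,0,0,0],[0.0854,23,-28,-7,0,0,0],[0.0854,23,-28,-7,0,0,0],[0.0854,23,-28,-7,0,0,0],[0.0854,23,-28,-7,0,0,0],[0.0854,23,-28,0,0,0,0],[0.0854,23,-28,0,0,0,0]], force=60)

```text
time_s: 1.73
tool_pos: [0.3306, -0.1575, 0.2954]
ee_rot: [3.097, 0.516, 0.003]
wrist_force: [0.7, 0.4, -0.1]
gripper_width: 0.0852
```

The rows take metres, so that call was clipped to the maximum step, still in the right direction. I'll use metres from here on.

Run:
```python
from go import *
delta([.497,.2845,.25],down(np.radians(43)))
```

```text
t 1.73 pos [ 0.3306 -0.1575  0.2954] j [-0.78 -0.47  2.03  0.    1.58  0.46] w 0.0852 F [ 0.7  0.4 -0.1] T [-0.01 -0.05 -0.03]
shift tool mm [ 300.6 -364.3   45. ] after turn mm [ 423.1 -209.7   45.4] turn deg [  0.14  -0.05 -24.1 ] 24.1
```

Request:
apply_moves(targets=[[0.0854,0.025,-0.03,0,0,0,0],[0.0854,0.025,-0.03,0,0,0,0],[0.0854,0.025,-0.03,0,0,0,0],[0.0854,0.025,-0.03,0,0,0,0],[0.0854,0.025,-0.03,0,0,0,0],[0.0854,0.025,-0.03,0,0,0,0],[0.0854,0.025,-0.03,0,0,0,0],[0.0854,0.025,-0.03,0,0,0,0],[0.0854,0.025,-0.03,0,0,0,0],[0.0854,0.025,-0.03,0,0,0,0]])

```text
time_s: 2.57
tool_pos: [0.4695, 0.2081, 0.2946]
ee_rot: [3.098, 0.518, 0.001]
wrist_force: [0.6, -1.2, 0.7]
gripper_width: 0.0852
```

Request:
apply_moves(targets=[[0.06,0.016,-0.02,0.01,0,0,0],[0.06,0.016,-0.02,0.01,0,0,0],[0.06,0,0,0.01,0,0,-6],[0.06,0,0,0.01,0,0,-6],[0.06,0,0,0,0,0,-6],[0.06,0,0,0,0,0,-6],[0.06,0,0,0,0,0,0],[0.06,0,0,0,0,0,0]])

```text
time_s: 3.23
tool_pos: [0.4865, 0.2541, 0.2546]
ee_rot: [-2.925, -1.146, -0.0]
wrist_force: [0.6, 0.3, 0.2]
gripper_width: 0.06
```

Run:
```python
from go import *
delta([.497,.2845,.097],down(np.radians(43)))
```

```text
t 3.23 pos [0.4865 0.2541 0.2546] j [0.26 0.08 1.64 0.   1.42 1.09] w 0.06 F [0.6 0.3 0.2] T [ 0.01  0.02 -0.02]
shift tool mm [ 28.3 -15.2 157.6] after turn mm [ 28.4 -15.1 157.6] turn deg [ 0.   -0.01 -0.21] 0.2
```

Request:
apply_moves(targets=[[0.06,0.028,-0.015,0.01,0,0,0],[0.06,0,0,0.04,0,0,0],[0.06,0,0,0.04,0,0,0],[0.06,0,0,0.04,0,0,0],[0.06,0,0,0.0276,0,0,0],[0.06,0,0,0,0,0,0],[0.02,0,0,0,0,0,0],[0.02,0,0,0,0,0,0],[0.02,0,0,0,0,0,0],[0.02,0,0,0,0,0,0]], force=30)

```text
time_s: 4.07
tool_pos: [0.4991, 0.285, 0.1003]
ee_rot: [2.924, 1.149, 0.01]
wrist_force: [0.7, 1.6, 6.2]
gripper_width: 0.0239
```

Run:
```python
from go import *
delta([.497,.2845,.097],down(np.radians(133)))
```

```text
t 4.07 pos [0.4991 0.285  0.1003] j [0.31 0.29 1.72 0.   1.13 1.13] w 0.0239 F [0.7 1.6 6.2] T [ 0.05  0.04 -0.04]
shift tool mm [-1.9 -1.1  3.3] after turn mm [ 1.1 -1.9  3.3] turn deg [  0.37  -0.14 -90.08] 90.1
```

Request:
apply_moves(targets=[[0.06,0,0,0,0,0,0],[0.06,0,0,0,0,0,0],[0.06,0,0,0,0,0,0],[0.06,0,0,0,0,0,-7],[0.06,0,0,0,0,0,-7],[0.06,0,0,0,0,0,-7],[0.06,0,0,0,0,0,-7],[0.06,0,0,0,0,0,-7],[0.06,0,0,0,0,0,-7],[0.06,0,0,0,0,0,-7]])

```text
time_s: 4.9
tool_pos: [0.4965, 0.2841, 0.0968]
ee_rot: [-2.176, -2.265, 0.001]
wrist_force: [-0.2, -0.7, 0.0]
gripper_width: 0.0601
```

Request:
apply_moves(targets=[[0.06,0,0,0,0,0,-7],[0.06,0,0,0,0,0,-7],[0.06,0,0,0,0,0,-7],[0.06,0,0,0,0,0,-7],[0.06,0,0,0,0,0,-7],[0.06,0,0,0,0,0,-6],[0.06,0,0,0,0,0,0]])

```text
time_s: 5.48
tool_pos: [0.4966, 0.2841, 0.0968]
ee_rot: [-1.25, -2.882, 0.0]
wrist_force: [0.8, -0.8, -1.2]
gripper_width: 0.0598
```

Run:
```python
from go import *
delta([.497,.2845,.097],down(np.radians(133)))
```

```text
t 5.48 pos [0.4966 0.2841 0.0968] j [ 0.31  0.29  1.72 -0.    1.13 -0.44] w 0.0598 F [ 0.8 -0.8 -1.2] T [-0.02 -0.01 -0.  ]
shift tool mm [ 0.   0.6 -0.2] after turn mm [ 0.   0.6 -0.2] turn deg [-0.02 -0.01  0.09] 0.1
```

Request:
apply_moves(targets=[[0.02,0,0,0,0,0,0],[0.02,0,0,0,0,0,0],[0.02,0,0,0,0,0,0],[0.02,0,0,0,0,0,0],[0.02,0,0,0,0,0,0],[0.02,0,0,-0.02,0,0,0],[0.02,0,0,-0.04,0,0,0],[0.02,0,0,-0.04,0,0,0],[0.02,0,0,-0.04,0,0,0],[0.02,0,0,-0.03,0,0,0]], force=100)

```text
time_s: 6.32
tool_pos: [0.4972, 0.2843, 0.2703]
ee_rot: [1.254, 2.878, 0.003]
wrist_force: [2.2, -0.3, -2.1]
gripper_width: 0.0228
```

Run:
```python
from go import *
delta([.497,.2845,.267],down(np.radians(133)))
s=sense();P=s["tool_pos"];Rt=R.from_rotvec(s["ee_rot"]).as_matrix()
tip=P+Rt[:,2]*.087
out=[]
for n in("top","scene"):
    im=np.mean([snapshot(n).astype(np.float32) for _ in range(4)],0)
    u=px(n,[tip,P-Rt[:,2]*.019]);print(n,u.round(1))
    x,y=(u[0]-25).astype(int);out.append(crop(im,x,y,50,50,8))
cv2.imwrite("pics/c3.png",np.hstack(out))
```

```text
t 6.32 pos [0.4972 0.2843 0.2703] j [ 0.31  0.13  1.56  0.    1.46 -0.44] w 0.0228 F [ 2.2 -0.3 -2.1] T [-0.01 -0.05  0.01]
shift tool mm [ 0.2 -0.   3.3] after turn mm [ 0.2 -0.   3.3] turn deg [ 0.16  0.07 -0.08] 0.2
top [[209.1 233.1]
 [203.4 227.8]]
scene [[360.4 229.4]
 [367.7 203.7]]h.py:22: RuntimeWarning: invalid value encountered in power
  return np.clip(255*(c/255.)**.6,0,255).astype(np.uint8)
h.py:22: RuntimeWarning: invalid value encountered in cast
  return np.clip(255*(c/255.)**.6,0,255).astype(np.uint8)
```

View pics/c3.png

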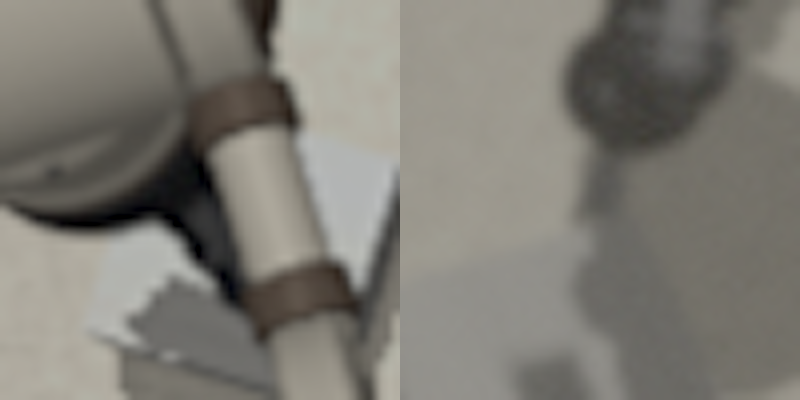

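```bash
sed -i 's/c=cv2.resize(\(.*\))$/c=np.clip(cv2.resize(\1),0,255)/' h.py
python3 - <<'E'
from go import *
s=sense();P=s["tool_pos"];Rt=R.from_rotvec(s["ee_rot"]).as_matrix()
o,_=ray("scene",[(280,210)]);tip=P+Rt[:,2]*.087
print("cam",o.round(3),"view az deg",np.degrees(np.arctan2(*(tip-o)[[1,0]])).round(1))
im=np.mean([snapshot("scene").astype(np.float32) for _ in range(16)],0)
np.save("pics/d.npy",im)
x,y=348,210
u=lambda w,z:px("scene",[P+Rt[:,2]*(.087-z)+Rt[:,0]*w])[0]
for z in(.002,.006,.01,.02,.03,.04): print(z,u(0,z).round(1), "px per 12mm along x",(u(.006,z)-u(-.006,z)).round(1),"y",(px("scene",[P+Rt[:,2]*.087+Rt[:,1]*.006])-px("scene",[P+Rt[:,2]*.087-Rt[:,1]*.006]))[0].round(1))
g=im.mean(2);print(g[218:236,350:372].round(0).astype(int))
c=crop(im,345,212,28,28,20);c=cv2.normalize(c,None,0,255,cv2.NORM_MINMAX);cv2.imwrite("pics/c4.png",c)
E
```

```text
cam [0.964 0.624 1.187] view az deg -144.1
0.002 [360.7 229.5] px per 12mm along x [5.5 0.9] y [-0.7  4.8]
0.006 [360.9 228.6] px per 12mm along x [5.5 0.9] y [-0.7  4.8]
0.01 [361.2 227.7] px per 12mm along x [5.6 0.9] y [-0.7  4.8]
0.02 [361.8 225.5] px per 12mm along x [5.6 1. ] y [-0.7  4.8]
0.03 [362.4 223.2] px per 12mm along x [5.6 1. ] y [-0.7  4.8]
0.04 [363.1 220.9] px per 12mm along x [5.7 1. ] y [-0.7  4.8]
[[107 107 106 104  99  84  58  36  27  27  27  27  25  25  23  24  24  25
   26  28  29  34]
 [107 105 105 104 102  93  73  49  34  27  25  25  25  24  24  23  24  24
   25  26  30  42]
 [107 106 105 105 104 100  89  71  51  34  28  25  25  26  23  24  24  25
   26  29  37  49]
 [108 106 105 105 105 104  99  88  68  45  32  26  26  25  25  25  25  29
   33  40  48  57]
 [107 106 106 107 106 104 102  93  74  52  38  33  31  31  33  35  38  41
   47  53  59  62]
 [107 107 107 107 107 106 101  92  73  54  43  39  40  43  46  50  53  55
   59  62  63  64]
 [107 107 107 108 107 106 102  90  70  53  45  44  46  52  57  60  62  63
   63  63  64  65]
 [106 106 107 107 107 106 
[... 297 characters left out ...]
4  46  50  59  63  65  66  65
   64  64  65  65]
 [105 105 106 106 105 102  87  65  50  46  45  46  53  59  63  64  65  64
   64  65  65  65]
 [106 106 107 108 106  99  82  63  54  50  48  49  54  59  62  63  64  64
   64  64  64  65]
 [106 107 108 108 106  99  84  70  63  58  55  54  56  58  60  62  64  64
   64  63  64  65]
 [107 107 108 107 105 101  92  83  75  65  58  57  57  58  58  62  64  64
   64  64  64  64]
 [106 106 104 103 102  99  95  91  82  68  60  58  58  58  59  61  63  64
   64  65  64  64]
 [103 102 101  99  98  97  96  93  85  70  60  58  58  59  58  60  62  64
   65  65  65  66]
 [100  99  97  97  96  96  93  90  81  68  59  58  58  58  59  59  60  63
   64  64  64  65]]
```

The intensity profile shows the blade about 5.5 px wide at the tip near (360,228). That is 12 mm across tool x, so the blade lies along tool x. Next I'll measure the cam angles.

Run:
```python
from go import *
t=cv2.imread("pics/avg_top.png")
out=[]
for v in(.064,-.064):
    u=px("top",[deckP(0,v,.0215)])[0];print(u.round(2))
    # rectified view of head plane: 36 mm square, 11 px/mm, x right = -y lamp, up = upslope
    a=np.arange(-18,18,.1)/1e3
    P=np.array([deckP(uu,v+vv,.0215) for uu in a[::-1] for vv in a[::-1]])
    m=px("top",P).astype(np.float32).reshape(360,360,2)
    r=cv2.remap(t,m[...,0],m[...,1],cv2.INTER_CUBIC);r=cv2.normalize(r,None,0,255,cv2.NORM_MINMAX)
    cv2.line(r,(170,180),(190,180),(0,0,255),1);cv2.line(r,(180,170),(180,190),(0,0,255),1)
    out.append(r)
cv2.imwrite("pics/c5.png",np.hstack(out))
delta(deckP(0,.064,.15),deckR(np.radians(97)))
```

```text
[288.5  187.24]
[333.78 180.09]
t 7.52 pos [0.4967 0.2842 0.2669] j [ 0.31  0.13  1.56  0.    1.45 -0.44] w 0.0228 F [ 0.1 -0.9 -0.7] T [ 0.    0.02 -0.01]
shift tool mm [-214.3  -91.1   31. ] after turn mm [-229.9    1.6   48. ] turn deg [-23.59  -8.99  27.26] 37.1
```

View pics/c5.png

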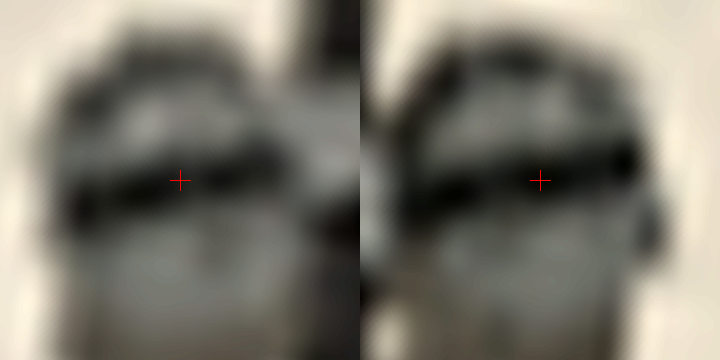

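Request:
apply_moves(targets=[[0.02,0,0,-0.008,-3.93,-1.5,4.54],[0.02,0,0,-0.008,-3.93,-1.5,4.54],[0.02,0,0,-0.008,-3.93,-1.5,4.54],[0.02,0,0,0,-3.93,-1.5,4.54],[0.02,0,0,0,-3.93,-1.5,4.54],[0.02,0,0,0,-3.93,-1.5,4.54],[0.02,0,0,0,0,0,-6],[0.02,0,0,0,0,0,0]])

```text
time_s: 8.18
tool_pos: [0.4938, 0.2837, 0.2903]
ee_rot: [1.571, 2.307, 0.417]
wrist_force: [0.0, -0.0, -0.7]
gripper_width: 0.0229
```

Run:
```python
from go import *
delta(deckP(0,.064,.16),deckR(np.radians(103)))
```

```text
t 8.18 pos [0.4938 0.2837 0.2903] j [ 0.36 -0.19  1.88 -0.1   1.03  0.02] w 0.0229 F [ 0.  -0.  -0.7] T [-0.06  0.32 -0.01]
shift tool mm [-227.1  -30.3   60.4] after turn mm [-227.2  -29.5   60.4] turn deg [-0.06 -0.01  0.23] 0.2
```

Request:
apply_moves(targets=[[0.02,-0.03,-0.004,0,0,0,0],[0.02,-0.03,-0.004,0,0,0,0],[0.02,-0.03,-0.004,0.01,0,0,0],[0.02,-0.03,-0.004,0.01,0,0,0],[0.02,-0.03,-0.004,0.01,0,0,0],[0.02,-0.03,-0.004,0.01,0,0,0],[0.02,-0.03,-0.004,0.01,0,0,0],[0.02,-0.017,-0.002,0.01,0,0,0],[0.02,0,0,0,0,0,0],[0.02,0,0,0,0,0,0]])

```text
time_s: 9.02
tool_pos: [0.5727, 0.0634, 0.2453]
ee_rot: [1.58, 2.302, 0.418]
wrist_force: [-0.6, 0.3, -1.0]
gripper_width: 0.0229
```

Run:
```python
from go import *
delta(deckP(0,.064,.1245),deckR(np.radians(103)))
s=sense();P=s["tool_pos"];Rt=R.from_rotvec(s["ee_rot"]).as_matrix();tip=P+Rt[:,2]*.087
out=[]
for n in("top","scene"):
    im=np.mean([snapshot(n).astype(np.float32) for _ in range(6)],0)
    u=px(n,[tip,deckP(0,.064,.0215)]);print(n,u.round(1).tolist())
    x,y=(u[1]-20).astype(int);out.append(crop(im,x,y,40,40,10));print(x,y)
cv2.imwrite("pics/c6.png",np.hstack(out))
```

```text
t 9.02 pos [0.5727 0.0634 0.2453] j [-0.17 -0.17  1.95  0.16  0.95 -0.6 ] w 0.0229 F [-0.6  0.3 -1. ] T [-0.06  0.33  0.07]
shift tool mm [ 1.4 -0.3 35.5] after turn mm [ 1.4 -0.4 35.5] turn deg [-0.09  0.01 -0.18] 0.2
top [[290.9, 191.0], [288.5, 187.2]]
268 167
scene [[261.0, 190.8], [255.3, 207.3]]
235 187
```

View pics/c6.png

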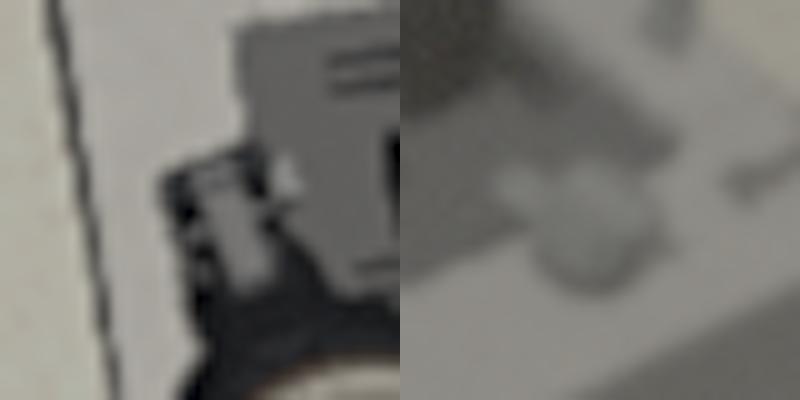

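The top crop shows the gripper over the left cam. The scene crop shows the blade's end near (262,192) and the cam head near (254.5,209), both within about 1 px of prediction. I'll descend in small steps and watch the force.

Request:
apply_moves(targets=[[0.02,0.001,0,0.03,0,0,0],[0.02,0,0,0.012,0,0,0],[0.02,0,0,0.004,0,0,0],[0.02,0,0,0.002,0,0,0],[0.02,0,0,0.002,0,0,0],[0.02,0,0,0,0,0,0]])

```text
time_s: 10.12
tool_pos: [0.5935, 0.0684, 0.2011]
ee_rot: [1.574, 2.302, 0.419]
wrist_force: [1.0, 0.9, -1.4]
gripper_width: 0.0227
```

Run:
```python
from go import *
delta(deckP(0,.064,.0995),deckR(np.radians(103)))
```

```text
t 10.12 pos [0.5935 0.0684 0.2011] j [-0.15 -0.07  1.95  0.17  0.84 -0.61] w 0.0227 F [ 1.   0.9 -1.4] T [-0.05  0.32 -0.02]
shift tool mm [-0.3 -1.4 11.5] after turn mm [-0.3 -1.4 11.5] turn deg [0.06 0.05 0.03] 0.1
```

Request:
apply_moves(targets=[[0.02,0,-0.0005,0,0,0,0],[0.02,0,0,0,0,0,0]])

```text
time_s: 10.28
tool_pos: [0.593, 0.0682, 0.2011]
ee_rot: [1.574, 2.302, 0.419]
wrist_force: [-0.7, -0.1, -1.0]
gripper_width: 0.023
```

Run:
```python
from go import *
delta(deckP(0,.064,.0995),deckR(np.radians(103)))
```

```text
t 10.28 pos [0.593  0.0682 0.2011] j [-0.15 -0.07  1.95  0.17  0.84 -0.61] w 0.023 F [-0.7 -0.1 -1. ] T [-0.05  0.32 -0.01]
shift tool mm [-0.3 -0.9 11.7] after turn mm [-0.3 -0.9 11.7] turn deg [0.07 0.05 0.03] 0.1
```

Request:
apply_moves(targets=[[0.02,0,0,0.002,0,0,0],[0.02,0,0,0.002,0,0,0],[0.02,0,0,0.0015,0,0,0],[0.02,0,0,0,0,0,0]])

```text
time_s: 10.62
tool_pos: [0.5951, 0.0684, 0.1998]
ee_rot: [1.572, 2.304, 0.417]
wrist_force: [-26.5, -2.9, 27.2]
gripper_width: 0.023
```

Run:
```python
from go import *
delta(deckP(0,.064,.0995),deckR(np.radians(103)))
```

```text
t 10.62 pos [0.5951 0.0684 0.1998] j [-0.15 -0.06  1.95  0.16  0.84 -0.61] w 0.023 F [-26.5  -2.9  27.2] T [-0.38  3.25  0.02]
shift tool mm [ 0.2 -2.2  9.6] after turn mm [ 0.1 -2.2  9.6] turn deg [0.01 0.07 0.17] 0.2
```

Request:
apply_moves(targets=[[0.02,0,0,-0.003,0,0,0],[0.02,0,-0.0015,-0.001,0,0,0],[0.02,0,0,0,0,0,0]])

```text
time_s: 10.87
tool_pos: [0.592, 0.0678, 0.1984]
ee_rot: [1.575, 2.303, 0.419]
wrist_force: [0.1, 0.5, -1.1]
gripper_width: 0.0231
```

Request:
apply_moves(targets=[[0.02,0,0,0.002,0,0,0],[0.02,0,0,0.001,0,0,0],[0.02,0,0,0.001,0,0,0],[0.02,0,0,0,0,0,0]])

```text
time_s: 11.2
tool_pos: [0.5932, 0.0682, 0.1934]
ee_rot: [1.576, 2.305, 0.418]
wrist_force: [0.4, -0.7, -2.4]
gripper_width: 0.023
```

Run:
```python
from go import *
delta(deckP(0,.064,.0995),deckR(np.radians(103)))
s=sense();print((deckR(0).T@s["wrist_force"]).round(1))
```

```text
t 11.2 pos [0.5932 0.0682 0.1934] j [-0.15 -0.06  1.96  0.17  0.83 -0.61] w 0.023 F [ 0.4 -0.7 -2.4] T [-0.17  0.55 -0.04]
shift tool mm [-0.9  2.1  4.6] after turn mm [-0.9  2.1  4.6] turn deg [-0.1  -0.04  0.01] 0.1
[-0.8  0.7  2.3]
```

Request:
apply_moves(targets=[[0.02,0,0.0005,0.0015,0,0,0],[0.02,0,0,0.0015,0,0,0],[0.02,0,0,0.0005,0,0,0],[0.02,0,0,0,0,0,0]])

```text
time_s: 11.53
tool_pos: [0.5948, 0.0685, 0.1907]
ee_rot: [1.576, 2.305, 0.417]
wrist_force: [-4.2, -1.5, -1.1]
gripper_width: 0.0229
```

Run:
```python
from go import *
delta(deckP(0,.064,.0995),deckR(np.radians(103)))
s=sense();print((deckR(0).T@s["wrist_force"]).round(1))
```

```text
t 11.53 pos [0.5948 0.0685 0.1907] j [-0.15 -0.05  1.96  0.17  0.83 -0.61] w 0.0229 F [-4.2 -1.5 -1.1] T [-0.38  1.27 -0.09]
shift tool mm [-0.9  1.7  1.4] after turn mm [-0.9  1.7  1.5] turn deg [-0.13 -0.04  0.03] 0.1
[-4.4  0.9 -0.8]
```

Request:
apply_moves(targets=[[0.02,0,-0.0005,0,0,0,0],[0.02,0,0,0,0,0,-6],[0.02,0,0,0,0,0,-6],[0.02,0,0,0,0,0,-6],[0.02,0,0,0,0,0,-6],[0.02,0,0,0,0,0,-6],[0.02,0,0,0,0,0,-6],[0.02,0,0,0,0,0,0]])

```text
time_s: 12.2
tool_pos: [0.5939, 0.0677, 0.1902]
ee_rot: [0.765, 2.628, 0.248]
wrist_force: [-7.7, -3.3, -0.9]
gripper_width: 0.0229
```

```bash
cat > st.py <<'E'
from go import *
import sys
v,a=float(sys.argv[1]),float(sys.argv[2])
delta(deckP(0,v,.0995),deckR(np.radians(a)))
s=sense();Rt=R.from_rotvec(s["ee_rot"]).as_matrix()
print("F up,y,n",(deckR(0).T@s["wrist_force"]*[1,-1,-1]).round(1),"F tool",(Rt.T@s["wrist_force"]).round(1),"T tool",(Rt.T@s["ft_torque"]).round(2))
d=deckR(0).T@Rt[:,0];print("tool x deck angle",np.degrees(np.arctan2(-d[1],d[0])).round(1))
E
python3 st.py .064 103
```

```text
t 12.2 pos [0.5939 0.0677 0.1902] j [-0.15 -0.05  1.96  0.17  0.83 -1.24] w 0.0229 F [-7.7 -3.3 -0.9] T [-0.91  1.8  -0.42]
shift tool mm [-2.2  2.1  1.4] after turn mm [-0.5  3.   1.5] turn deg [-0.21 -0.07 36.3 ] 36.3
F up,y,n [-7.7 -2.2  2.6] F tool [ 4.4 -6.6 -2.6] T tool [1.82 0.95 0.11]
tool x deck angle 139.3
```

Request:
apply_moves(targets=[[0.02,0.0005,-0.0008,0,0,0,-6],[0.02,0,0,0,0,0,-6],[0.02,0,0,0,0,0,-6],[0.02,0,0,0,0,0,-6],[0.02,0,0,0,0,0,-6],[0.02,0,0,0,0,0,-6],[0.02,0,0,0,0,0,0]])

```text
time_s: 12.78
tool_pos: [0.5936, 0.0671, 0.19]
ee_rot: [-0.084, 2.709, 0.065]
wrist_force: [-4.8, -4.5, -1.6]
gripper_width: 0.0228
```

```bash
python3 st.py .064 180
```

```text
t 12.78 pos [0.5936 0.0671 0.19  ] j [-0.15 -0.05  1.96  0.17  0.83 -1.87] w 0.0228 F [-4.8 -4.5 -1.6] T [-1.06  1.49 -0.43]
shift tool mm [-3.4  1.   1.5] after turn mm [-3.5  0.7  1.5] turn deg [-0.09 -0.15 -4.7 ] 4.7
F up,y,n [-5.6 -3.7  0.8] F tool [ 5.2 -4.2 -0.8] T tool [1.07 1.55 0.04]
tool x deck angle 175.3
```

Request:
apply_moves(targets=[[0.02,0.0004,-0.0004,0,0,0,-5],[0.02,0,0,0,0,0,-5],[0.02,0,0,0,0,0,-3],[0.02,0,0,0,0,0,0]])

```text
time_s: 13.12
tool_pos: [0.5934, 0.0667, 0.19]
ee_rot: [-0.386, 2.68, -0.001]
wrist_force: [-3.6, -3.7, -1.9]
gripper_width: 0.0234
```

```bash
python3 st.py .064 180
```

```text
t 13.12 pos [0.5934 0.0667 0.19  ] j [-0.15 -0.06  1.96  0.17  0.82 -2.1 ] w 0.0234 F [-3.6 -3.7 -1.9] T [-0.94  1.32 -0.48]
shift tool mm [-3.8  0.5  1.5] after turn mm [-3.7  1.   1.5] turn deg [-0.07 -0.12  8.17] 8.2
F up,y,n [-4.5 -3.2 -0. ] F tool [ 4.9 -2.5  0. ] T tool [0.66 1.55 0.12]
tool x deck angle -171.8
```

Request:
apply_moves(targets=[[0.02,0,0,0,0,0,-3],[0.02,0,0,0,0,0,-3],[0.02,0,0,0,0,0,0]])

```text
time_s: 13.37
tool_pos: [0.5935, 0.0667, 0.19]
ee_rot: [-0.526, 2.656, -0.033]
wrist_force: [-4.9, -4.1, -2.1]
gripper_width: 0.0231
```

```bash
python3 st.py .064 180
```

```text
t 13.37 pos [0.5935 0.0667 0.19  ] j [-0.15 -0.05  1.96  0.17  0.82 -2.2 ] w 0.0231 F [-4.9 -4.1 -2.1] T [-0.97  1.31 -0.48]
shift tool mm [-3.8  0.2  1.5] after turn mm [-3.6  1.1  1.5] turn deg [-0.07 -0.12 14.16] 14.2
F up,y,n [-5.8 -3.4  0.4] F tool [ 6.4 -1.9 -0.4] T tool [0.53 1.61 0.11]
tool x deck angle -165.8
```

Request:
apply_moves(targets=[[0.02,0,0,0,0,0,-4],[0.02,0,0,0,0,0,-4],[0.02,0,0,0,0,0,0]])

```text
time_s: 13.62
tool_pos: [0.5936, 0.0666, 0.1901]
ee_rot: [-0.711, 2.615, -0.075]
wrist_force: [-4.3, -4.0, -3.0]
gripper_width: 0.0231
```

```bash
python3 st.py .064 180;  python3 - <<'E'
from go import *
out=[]
for n in("top","scene"):
    im=np.mean([snapshot(n).astype(np.float32) for _ in range(6)],0)
    u=px(n,[deckP(0,.064,.0215)])[0]
    x,y=(u-20).astype(int);out.append(crop(im,x,y,40,40,10));print(x,y)
cv2.imwrite("pics/c7.png",np.hstack(out))
E
```

```text
t 13.62 pos [0.5936 0.0666 0.1901] j [-0.15 -0.05  1.96  0.17  0.82 -2.34] w 0.0231 F [-4.3 -4.  -3. ] T [-1.02  1.2  -0.54]
shift tool mm [-3.7 -0.2  1.5] after turn mm [-3.5  1.2  1.5] turn deg [-0.07 -0.12 22.19] 22.2
F up,y,n [-5.6 -3.4 -0.6] F tool [ 6.5 -1.   0.6] T tool [0.4  1.61 0.13]
tool x deck angle -157.8
268 167
235 187
```

View pics/c7.png

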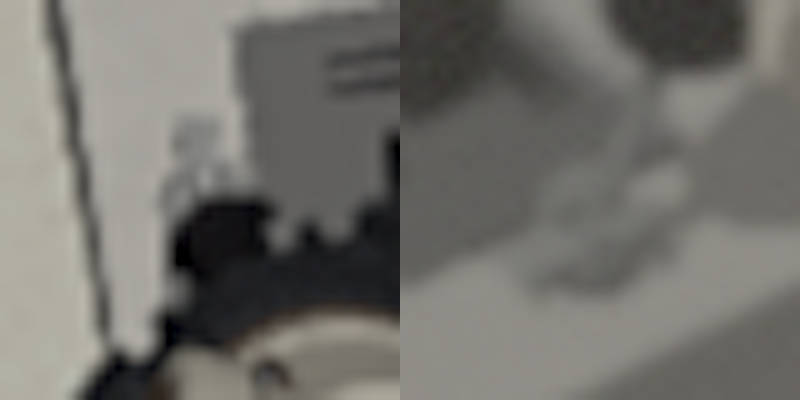

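Request:
apply_moves(targets=[[0.02,0,0,0,0,0,-3],[0.02,0,0,0,0,0,-3],[0.02,0,0,0,0,0,0]])

```text
time_s: 14.47
tool_pos: [0.5936, 0.0665, 0.1901]
ee_rot: [-0.846, 2.576, -0.105]
wrist_force: [-3.7, -4.2, -2.7]
gripper_width: 0.0234
```

```bash
python3 st.py .064 180
```

```text
t 14.47 pos [0.5936 0.0665 0.1901] j [-0.15 -0.05  1.96  0.17  0.82 -2.45] w 0.0234 F [-3.7 -4.2 -2.7] T [-1.02  1.26 -0.73]
shift tool mm [-3.6 -0.5  1.5] after turn mm [-3.5  1.2  1.5] turn deg [-0.07 -0.11 28.12] 28.1
F up,y,n [-5.  -3.6 -0.6] F tool [ 6.1 -0.8  0.6] T tool [0.28 1.72 0.31]
tool x deck angle -151.9
```

The torque has risen to 0.31 N m, so the left cam is at its stop. I'll unwind, withdraw and check the blade.

Request:
apply_moves(targets=[[0.02,0,0,0,0,0,-1.5],[0.02,0,0,0,0,0,6],[0.02,0,0,0,0,0,6],[0.02,0,0,-0.012,0,0,0],[0.02,0,0,-0.03,0,0,0],[0.02,0,0,-0.03,0,0,7],[0.02,0,0,0,0,0,7],[0.02,0,0,0,0,0,7],[0.02,0,0,0,0,0,7],[0.02,0,0,0,0,0,7]])

```text
time_s: 15.3
tool_pos: [0.5649, 0.0632, 0.2573]
ee_rot: [0.227, 2.7, 0.136]
wrist_force: [-0.5, -0.4, -1.4]
gripper_width: 0.0231
```

Request:
apply_moves(targets=[[0.02,0,0,0,0,0,7],[0.02,0,0,0,0,0,7],[0.02,0,0,0,0,0,7],[0.02,0,0,0,0,0,7],[0.02,0,0,0,0,0,7],[0.02,0,0,0,0,0,7],[0.02,0,0,0,0,0,0],[0.02,0,0,0,0,0,0]])

```text
time_s: 15.97
tool_pos: [0.5645, 0.0632, 0.2567]
ee_rot: [1.188, 2.488, 0.341]
wrist_force: [0.1, -0.4, -2.2]
gripper_width: 0.0232
```

```bash
python3 st.py -.064 110
python3 - <<'E'
from go import *
s=sense();P=s["tool_pos"];Rt=R.from_rotvec(s["ee_rot"]).as_matrix()
im=np.mean([snapshot("scene").astype(np.float32) for _ in range(10)],0)
f=lambda x,y,z:px("scene",[P+Rt@[x,y,z]])[0]
u=f(0,0,.075);print("tip",f(0,0,.087).round(1),"x12",(f(.006,0,.087)-f(-.006,0,.087)).round(1),"y12",(f(0,.006,.087)-f(0,-.006,.087)).round(1))
x,y=(u-[20,20]).astype(int);print(x,y)
c=crop(im,x,y,40,40,12);c2=crop(np.mean([snapshot("top").astype(np.float32) for _ in range(4)],0),268,160,70,70,480/70)
cv2.imwrite("pics/c8.png",np.hstack([cv2.normalize(c,None,0,255,cv2.NORM_MINMAX),c2]))
E
```

```text
t 15.97 pos [0.5645 0.0632 0.2567] j [-0.17 -0.21  1.96  0.16  0.97 -0.92] w 0.0232 F [ 0.1 -0.4 -2.2] T [-0.02  0.36 -0.01]
shift tool mm [-110.6  -63.7   74.3] after turn mm [-120.6  -41.9   74.3] turn deg [ 0.09  0.07 10.72] 10.7
F up,y,n [-0.9 -0.4 -2. ] F tool [ 0.1 -1.   2. ] T tool [0.29 0.2  0.02]
tool x deck angle 120.7
tip [263.7 186.4] x12 [4.9 1.9] y12 [-1.2  2.9]
245 162
```

View pics/c8.png

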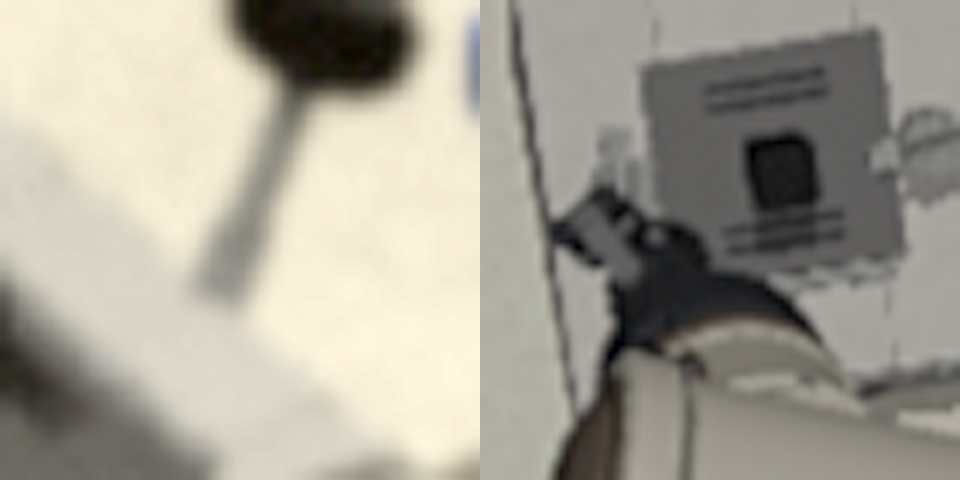

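```bash
sed -i 's/v,a=float(sys.argv\[1\]),float(sys.argv\[2\])/v,a,u=map(float,sys.argv[1:4])/; s/deckP(0,v/deckP(u,v/' st.py; python3 st.py -.0655 105 -.0022
```

```text
t 16.67 pos [0.5639 0.0631 0.256 ] j [-0.17 -0.21  1.96  0.16  0.97 -0.91] w 0.023 F [-1.  -0.1 -1.6] T [-0.    0.32 -0.  ]
shift tool mm [-111.5  -65.2   73.9] after turn mm [-124.9  -33.    73.9] turn deg [-1.000e-02  1.000e-02  1.553e+01] 15.5
F up,y,n [-1.5  0.  -1. ] F tool [ 0.8 -1.3  1. ] T tool [0.25 0.19 0.02]
tool x deck angle 120.5
```

Request:
apply_moves(targets=[[0.02,0,0,0,0,0,5.2],[0.02,0,0,0,0,0,5.2],[0.02,0,0,0,0,0,5.2],[0.02,0,0,0,0,0,0]])

```text
time_s: 17.0
tool_pos: [0.5639, 0.0631, 0.256]
ee_rot: [1.537, 2.325, 0.411]
wrist_force: [-0.6, -0.4, -1.2]
gripper_width: 0.0231
```

```bash
python3 st.py -.0655 105 -.0022
```

```text
t 17.0 pos [0.5639 0.0631 0.256 ] j [-0.17 -0.21  1.96  0.16  0.97 -0.64] w 0.0231 F [-0.6 -0.4 -1.2] T [-0.07  0.3   0.02]
shift tool mm [-125.   -32.5   73.9] after turn mm [-124.9  -33.    73.9] turn deg [-0.    0.01 -0.2 ] 0.2
F up,y,n [-1.1 -0.3 -0.8] F tool [-0.  -1.2  0.8] T tool [ 0.3   0.07 -0.03]
tool x deck angle 104.8
```

Request:
apply_moves(targets=[[0.02,-0.025,-0.0065,0,0,0,0],[0.02,-0.025,-0.0065,0,0,0,0],[0.02,-0.025,-0.0065,0,0,0,0],[0.02,-0.025,-0.0065,0,0,0,0],[0.02,-0.025,-0.0065,0,0,0,0],[0.02,0,0,0.03,0,0,0],[0.02,0,0,0.025,0,0,0],[0.02,0,0,0.005,0,0,0],[0.02,0,0,0,0,0,0],[0.02,0,0,0,0,0,0]])

```text
time_s: 17.83
tool_pos: [0.6084, -0.0608, 0.2026]
ee_rot: [1.532, 2.327, 0.41]
wrist_force: [0.1, 0.1, -1.1]
gripper_width: 0.023
```

```bash
python3 st.py -.0655 105 -.0022
```

```text
t 17.83 pos [ 0.6084 -0.0608  0.2026] j [-0.41 -0.02  1.9   0.29  0.9  -0.96] w 0.023 F [ 0.1  0.1 -1.1] T [-0.06  0.33 -0.01]
shift tool mm [ 0.  -0.7 14.4] after turn mm [ 0.  -0.7 14.4] turn deg [0.01 0.01 0.02] 0.0
F up,y,n [-0.3  0.1 -1.1] F tool [ 0.2 -0.3  1.1] T tool [0.32 0.07 0.  ]
tool x deck angle 105.0
```

Request:
apply_moves(targets=[[0.02,0,-0.0007,0.002,0,0,0],[0.02,0,0,0.002,0,0,0],[0.02,0,0,0.002,0,0,0],[0.02,0,0,0.001,0,0,0],[0.02,0,0,0.001,0,0,0],[0.02,0,0,0,0,0,0]])

```text
time_s: 18.33
tool_pos: [0.611, -0.0607, 0.1944]
ee_rot: [1.534, 2.326, 0.41]
wrist_force: [-0.1, -0.3, -0.9]
gripper_width: 0.0229
```

```bash
python3 st.py -.0655 105 -.0022
```

```text
t 18.33 pos [ 0.611  -0.0607  0.1944] j [-0.41 -0.    1.9   0.29  0.89 -0.96] w 0.0229 F [-0.1 -0.3 -0.9] T [-0.05  0.28 -0.02]
shift tool mm [-0.   0.4  5.9] after turn mm [-0.   0.4  5.9] turn deg [-0.01  0.01 -0.07] 0.1
F up,y,n [-0.5 -0.3 -0.8] F tool [-0.1 -0.5  0.8] T tool [0.28 0.06 0.01]
tool x deck angle 104.9
```

Request:
apply_moves(targets=[[0.02,0,0,0.002,0,0,0],[0.02,0,0,0.0015,0,0,0],[0.02,0,0,0.001,0,0,0],[0.02,0,0,0,0,0,0]])

```text
time_s: 18.67
tool_pos: [0.6129, -0.0604, 0.1903]
ee_rot: [1.535, 2.326, 0.41]
wrist_force: [-0.3, -0.7, -1.1]
gripper_width: 0.023
```

```bash
python3 st.py -.0655 105 -.0022
```

```text
t 18.67 pos [ 0.6129 -0.0604  0.1903] j [-0.41  0.01  1.9   0.29  0.88 -0.96] w 0.023 F [-0.3 -0.7 -1.1] T [0.   0.28 0.05]
shift tool mm [0.  0.5 1.3] after turn mm [0.  0.5 1.3] turn deg [-0.02  0.   -0.08] 0.1
F up,y,n [-0.8 -0.7 -0.8] F tool [-0.4 -1.   0.8] T tool [ 0.25  0.13 -0.03]
tool x deck angle 104.9
```

Request:
apply_moves(targets=[[0.02,0,0,0,0,0,-6],[0.02,0,0,0,0,0,-6],[0.02,0,0,0,0,0,-6],[0.02,0,0,0,0,0,-6],[0.02,0,0,0,0,0,-6],[0.02,0,0,0,0,0,-6],[0.02,0,0,0,0,0,-6],[0.02,0,0,0,0,0,0]])

```text
time_s: 19.33
tool_pos: [0.6129, -0.0604, 0.1903]
ee_rot: [0.583, 2.662, 0.212]
wrist_force: [0.4, -0.6, -1.7]
gripper_width: 0.023
```

```bash
python3 st.py -.0655 180 -.0022
```

```text
t 19.33 pos [ 0.6129 -0.0604  0.1903] j [-0.41  0.01  1.9   0.29  0.88 -1.69] w 0.023 F [ 0.4 -0.6 -1.7] T [ 0.07  0.3  -0.06]
shift tool mm [-0.3  0.4  1.4] after turn mm [-0.4  0.2  1.4] turn deg [-1.000e-02 -1.000e-02 -3.295e+01] 32.9
F up,y,n [-0.4 -0.7 -1.7] F tool [-0.  -0.8  1.7] T tool [0.1  0.28 0.1 ]
tool x deck angle 147.1
```

Request:
apply_moves(targets=[[0.02,0,0,0,0,0,-6],[0.02,0,0,0,0,0,-6],[0.02,0,0,0,0,0,-6],[0.02,0,0,0,0,0,-6],[0.02,0,0,0,0,0,-6],[0.02,0,0,0,0,0,-6],[0.02,0,0,0,0,0,-6],[0.02,0,0,0,0,0,0]])

```text
time_s: 20.0
tool_pos: [0.6129, -0.0604, 0.1903]
ee_rot: [-0.403, 2.675, -0.004]
wrist_force: [0.2, 0.2, -2.7]
gripper_width: 0.0232
```

```bash
python3 st.py -.0655 180 -.0022
```

```text
t 20.0 pos [ 0.6129 -0.0604  0.1903] j [-0.41  0.01  1.9   0.29  0.88 -2.42] w 0.0232 F [ 0.2  0.2 -2.7] T [ 0.04  0.3  -0.07]
shift tool mm [-0.4  0.1  1.4] after turn mm [-0.4  0.2  1.4] turn deg [-0.01 -0.    8.9 ] 8.9
F up,y,n [-0.9  0.2 -2.6] F tool [0.9 0.3 2.6] T tool [-0.08  0.28  0.1 ]
tool x deck angle -171.1
```

Request:
apply_moves(targets=[[0.02,0,0,0,0,0,-4],[0.02,0,0,0,0,0,-4],[0.02,0,0,0,0,0,-4],[0.02,0,0,0,0,0,0]])

```text
time_s: 20.33
tool_pos: [0.613, -0.0605, 0.1904]
ee_rot: [-0.677, 2.621, -0.066]
wrist_force: [1.1, -1.1, -2.7]
gripper_width: 0.0229
```

```bash
python3 st.py -.0655 180 -.0022
```

```text
t 20.33 pos [ 0.613  -0.0605  0.1904] j [-0.41  0.01  1.9   0.29  0.88 -2.63] w 0.0229 F [ 1.1 -1.1 -2.7] T [-0.    0.17 -0.16]
shift tool mm [-0.3  0.1  1.4] after turn mm [-0.3  0.2  1.4] turn deg [-2.000e-02  1.000e-02  2.073e+01] 20.7
F up,y,n [-0.4 -1.3 -2.8] F tool [ 0.8 -1.1  2.8] T tool [-0.02  0.17  0.16]
tool x deck angle -159.3
```

Request:
apply_moves(targets=[[0.02,0,0,0,0,0,-4],[0.02,0,0,0,0,0,-3],[0.02,0,0,0,0,0,0],[0.02,0,0,0,0,0,0]])

```text
time_s: 20.67
tool_pos: [0.6128, -0.0606, 0.1903]
ee_rot: [-0.834, 2.578, -0.101]
wrist_force: [0.4, -0.3, -0.8]
gripper_width: 0.0233
```

```bash
python3 st.py -.0655 180 -.0022
```

```text
t 20.67 pos [ 0.6128 -0.0606  0.1903] j [-0.41  0.01  1.9   0.29  0.88 -2.75] w 0.0233 F [ 0.4 -0.3 -0.8] T [-0.1   0.37 -0.33]
shift tool mm [-0.6  0.   1.4] after turn mm [-0.5  0.3  1.4] turn deg [-1.000e-02 -2.000e-02  2.762e+01] 27.6
F up,y,n [-0.  -0.4 -0.9] F tool [ 0.2 -0.3  0.9] T tool [-0.02  0.43  0.28]
tool x deck angle -152.4
```

Request:
apply_moves(targets=[[0.02,0,0,0,0,0,-2],[0.02,0,0,0,0,0,7],[0.02,0,0,0,0,0,7],[0.02,0,0,-0.012,0,0,0],[0.02,0,0,-0.03,0,0,0],[0.02,0,0,-0.03,0,0,0],[0.02,0,0,-0.03,0,0,0],[0.02,0,0,0,0,0,0]])

```text
time_s: 21.33
tool_pos: [0.5718, -0.0679, 0.2905]
ee_rot: [-0.561, 2.638, -0.049]
wrist_force: [1.0, -0.2, -0.3]
gripper_width: 0.0232
```

Run:
```python
from go import *
delta([.4967,.2842,.267],down(np.radians(162.4)))
```

```text
t 21.33 pos [ 0.5718 -0.0679  0.2905] j [-0.46 -0.2   1.89  0.27  1.09 -2.53] w 0.0232 F [ 1.  -0.2 -0.3] T [-0.07  0.22 -0.02]
shift tool mm [-67.7 354.3   8.7] after turn mm [178.1 312.9  23.5] turn deg [ 1.92 26.04 40.91] 48.5
```

Request:
apply_moves(targets=[[0.02,0,0,0,0.274,3.72,5.844],[0.02,0,0,0,0.274,3.72,5.844],[0.02,0,0,0,0.274,3.72,5.844],[0.02,0,0,0,0.274,3.72,5.844],[0.02,0,0,0,0.274,3.72,5.844],[0.02,0,0,0,0.274,3.72,5.844],[0.02,0,0,0,0.274,3.72,5.844],[0.02,0.017,0.03,0,0,0,0],[0.02,0.017,0.03,0,0,0,0],[0.02,0.017,0.03,0,0,0,0]])

```text
time_s: 22.17
tool_pos: [0.5484, 0.0355, 0.2825]
ee_rot: [-0.48, -3.093, -0.003]
wrist_force: [1.0, 1.0, -2.1]
gripper_width: 0.0232
```

Request:
apply_moves(targets=[[0.02,0.017,0.03,0,0,0,0],[0.02,0.017,0.03,0,0,0,0],[0.02,0.017,0.03,0,0,0,0],[0.02,0.017,0.03,0,0,0,0],[0.02,0.017,0.03,0,0,0,0],[0.02,0.017,0.03,0,0,0,0],[0.02,0.017,0.03,0,0,0,0],[0.02,0.008,0.013,0,0,0,0],[0.02,0,0,0,0,0,0],[0.02,0,0,0,0,0,0]])

```text
time_s: 23.0
tool_pos: [0.4936, 0.2858, 0.2844]
ee_rot: [-0.473, -3.095, -0.002]
wrist_force: [-0.0, -0.6, -2.0]
gripper_width: 0.0231
```

Run:
```python
from go import *
delta([.4967,.2842,.10],down(np.radians(162.4)))
```

```text
t 23.0 pos [0.4936 0.2858 0.2844] j [ 0.31  0.12  1.53  0.01  1.5  -0.96] w 0.0231 F [-0.  -0.6 -2. ] T [-0.06 -0.01  0.02]
shift tool mm [ -5.5  -0.5 184.3] after turn mm [ -3.5  -0.6 184.4] turn deg [-0.03 -0.62  0.2 ] 0.7
```

Request:
apply_moves(targets=[[0.02,-0.0036,-0.0006,0.01,0,-0.62,0.2],[0.02,0,0,0.04,0,0,0],[0.02,0,0,0.035,0,0,0],[0.02,0,0,0.02,0,0,0],[0.02,0,0,0,0,0,0],[0.02,0,0,0,0,0,0]])

```text
time_s: 23.5
tool_pos: [0.4969, 0.2824, 0.179]
ee_rot: [-0.484, -3.102, 0.002]
wrist_force: [0.2, 0.6, -0.2]
gripper_width: 0.0228
```

Run:
```python
from go import *
delta([.4967,.2842,.10],down(np.radians(162.4)))
s=sense();P=s["tool_pos"];Rt=R.from_rotvec(s["ee_rot"]).as_matrix();tip=P+Rt[:,2]*.087
im=np.mean([snapshot("scene").astype(np.float32) for _ in range(8)],0)
u=px("scene",[tip,[.497,.2845,.075]]);print(u.round(1).tolist())
x,y=(u[1]-20).astype(int);print(x,y);cv2.imwrite("pics/c9.png",cv2.normalize(crop(im,x,y,40,40,14),None,0,255,cv2.NORM_MINMAX))
```

```text
t 23.5 pos [0.4969 0.2824 0.179 ] j [ 0.31  0.2   1.66 -0.    1.29 -0.96] w 0.0228 F [ 0.2  0.6 -0.2] T [ 0.02  0.   -0.  ]
shift tool mm [ 0.6  1.8 79. ] after turn mm [ 0.7  1.7 79. ] turn deg [-0.08 -0.1  -0.13] 0.2
[[354.6, 247.5], [354.2, 251.5]]
334 231
```

View pics/c9.png

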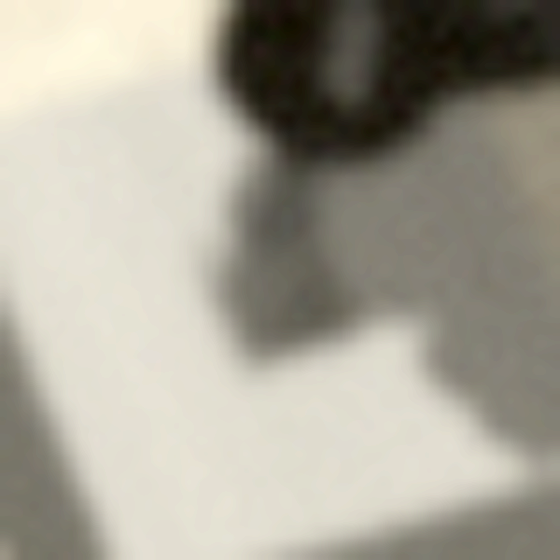

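The hole shows at about (354.7,252) and the blade end just above it, aligned. Lowering now.

Request:
apply_moves(targets=[[0.02,0.0006,0.0017,0.01,0,0,0],[0.02,0,0,0.01,0,0,0],[0.02,0,0,0.005,0,0,0],[0.02,0,0,0,0,0,0]])

```text
time_s: 24.23
tool_pos: [0.4953, 0.285, 0.152]
ee_rot: [-0.479, -3.101, 0.003]
wrist_force: [-0.4, -0.1, -1.8]
gripper_width: 0.0225
```

Request:
apply_moves(targets=[[0.02,0,0,0.015,0,0,0],[0.02,0,0,0.015,0,0,0],[0.02,0,0,0.01,0,0,0],[0.02,0,0,0.007,0,0,0],[0.02,0,0,0,0,0,0]])

```text
time_s: 24.65
tool_pos: [0.4958, 0.2851, 0.1058]
ee_rot: [-0.48, -3.102, 0.002]
wrist_force: [-1.0, 0.0, -0.2]
gripper_width: 0.0232
```

Run:
```python
from go import *
delta([.4967,.2842,.10],down(np.radians(162.4)))
```

```text
t 24.65 pos [0.4958 0.2851 0.1058] j [ 0.31  0.28  1.71  0.    1.15 -0.95] w 0.0232 F [-1.   0.  -0.2] T [ 0.03 -0.02 -0.02]
shift tool mm [-1.2 -0.5  5.8] after turn mm [-1.2 -0.5  5.8] turn deg [-0.11 -0.16  0.02] 0.2
```

Request:
apply_moves(targets=[[0.02,0,0,0.003,0,0,0],[0.02,0,0,0.0015,0,0,0],[0.02,0,0,0.001,0,0,0],[0.02,0,0,0,0,0,0]])

```text
time_s: 24.98
tool_pos: [0.4973, 0.2856, 0.1027]
ee_rot: [0.48, 3.104, 0.001]
wrist_force: [0.0, 0.1, -1.1]
gripper_width: 0.023
```

Run:
```python
from go import *
delta([.4967,.2842,.10],down(np.radians(162.4)))
```

```text
t 24.98 pos [0.4973 0.2856 0.1027] j [ 0.31  0.29  1.72  0.    1.14 -0.95] w 0.023 F [ 0.   0.1 -1.1] T [0.05 0.   0.08]
shift tool mm [ 0.1 -1.5  2.7] after turn mm [ 0.1 -1.5  2.7] turn deg [0.03 0.04 0.02] 0.1
```

Request:
apply_moves(targets=[[0.02,0,0,0.0015,0,0,0],[0.02,0,0,0.001,0,0,0],[0.02,0,0,0,0,0,0]])

```text
time_s: 25.23
tool_pos: [0.4969, 0.2855, 0.0997]
ee_rot: [-0.48, -3.105, -0.0]
wrist_force: [-0.2, 1.4, -2.0]
gripper_width: 0.0231
```

Run:
```python
from go import *
delta([.4967,.2842,.10],down(np.radians(162.4)))
```

```text
t 25.23 pos [0.4969 0.2855 0.0997] j [ 0.31  0.29  1.72  0.    1.13 -0.95] w 0.0231 F [-0.2  1.4 -2. ] T [ 0.02 -0.    0.01]
shift tool mm [-0.1 -1.3 -0.3] after turn mm [-0.1 -1.3 -0.3] turn deg [ 0.01 -0.    0.02] 0.0
```

Request:
apply_moves(targets=[[0.02,0,0,0.0015,0,0,0],[0.02,0,0,0,0,0,0]])

```text
time_s: 25.4
tool_pos: [0.4969, 0.2854, 0.0981]
ee_rot: [-0.48, -3.105, -0.0]
wrist_force: [0.3, 0.0, -1.8]
gripper_width: 0.0225
```

Request:
apply_moves(targets=[[0.02,0,0,0.0015,0,0,0],[0.02,0,0,0,0,0,0]])

```text
time_s: 25.57
tool_pos: [0.4973, 0.2855, 0.0971]
ee_rot: [0.48, 3.104, 0.001]
wrist_force: [-0.8, -0.6, 0.4]
gripper_width: 0.0232
```

Request:
apply_moves(targets=[[0.06,0,0,0,0,0,0],[0.06,0,0,0,0,0,0],[0.06,0,0,0,0,0,0],[0.06,0,0,-0.02,0,0,0],[0.06,0,0,-0.04,0,0,0],[0.06,0,0,-0.04,0,0,0],[0.06,0,0,-0.04,0,0,0],[0.06,0,0,-0.04,0,0,0],[0.06,0,0,0,0,0,0]])

```text
time_s: 26.32
tool_pos: [0.501, 0.2869, 0.2874]
ee_rot: [0.477, 3.09, 0.012]
wrist_force: [0.6, -0.6, 1.9]
gripper_width: 0.0601
```

Run:
```python
from go import *
delta(deckP(-.001,-.001,.12),deckR(np.radians(90)))
im=[np.mean([snapshot(n).astype(np.float32) for _ in range(4)],0) for n in("scene","top")]
cv2.imwrite("pics/c10.png",np.hstack([crop(im[0],160,150,240,150,3.3)[:490,:],crop(im[1],0,0,2,2,1)][:1]))
```

```text
t 26.32 pos [0.501  0.2869 0.2874] j [ 0.31  0.12  1.53  0.    1.48 -0.95] w 0.0601 F [ 0.6 -0.6  1.9] T [ 0.03 -0.06 -0.02]
shift tool mm [-176.3 -242.8   79. ] after turn mm [-295.1   15.8   94.6] turn deg [-21.35 -13.6   63.16] 68.0
```

View pics/c10.png

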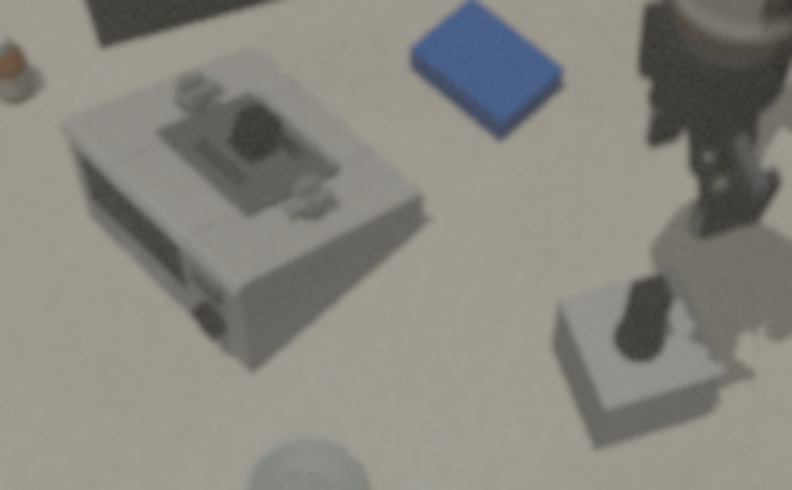

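The driver stands in its hole again, with the handle near (650,310) in the crop. Both cam wings lie clear of the panel. I'll check the cam angles numerically from the slot lines.

Run:
```python
from go import *
def lines(t,tag):
    for nm,v in(("L",.064),("R",-.064)):
        a=np.arange(-15,15.01,.25)/1e3
        P=np.array([deckP(uu,v+vv,.0205) for uu in a[::-1] for vv in a[::-1]]);m=px("top",P).astype(np.float32).reshape(len(a),len(a),2)
        r=cv2.GaussianBlur(cv2.remap(t,m[...,0],m[...,1],cv2.INTER_CUBIC),(0,0),2)
        best=[]
        for th in np.arange(0,180,2):
            for off in np.arange(-3,3.1,.5):
                s=np.arange(-10,10.1,.5);c,d=np.cos(np.radians(th)),np.sin(np.radians(th))
                xx=60+(s*c-off*d)*4;yy=60-(s*d+off*c)*4
                f=lambda o:cv2.remap(r,(xx-o*4*d).astype(np.float32).reshape(1,-1),(yy-o*4*c).astype(np.float32).reshape(1,-1),cv2.INTER_LINEAR).mean()
                best.append((f(0)-.5*(f(5)+f(-5)),th,off))
        best.sort();print(tag,nm,"slot angle from -y dir, deg",[(b[1],round(float(b[0]),1),b[2]) for b in best[:5]])
lines(cv2.imread("pics/avg_top.png",0).astype(np.float32),"start")
lines(np.mean([cv2.cvtColor(snapshot("top"),cv2.COLOR_BGR2GRAY).astype(np.float32) for _ in range(6)],0),"now")
```

```text
start L slot angle from -y dir, deg [(np.int64(12), -30.2, np.float64(-1.0)), (np.int64(14), -30.1, np.float64(-1.0)), (np.int64(10), -30.0, np.float64(-1.0)), (np.int64(12), -29.6, np.float64(-0.5)), (np.int64(16), -29.6, np.float64(-1.0))]
start R slot angle from -y dir, deg [(np.int64(10), -28.2, np.float64(-0.5)), (np.int64(10), -28.2, np.float64(0.0)), (np.int64(8), -28.2, np.float64(-0.5)), (np.int64(8), -28.1, np.float64(0.0)), (np.int64(12), -28.0, np.float64(-0.5))]
now L slot angle from -y dir, deg [(np.int64(82), -18.4, np.float64(-3.0)), (np.int64(80), -18.2, np.float64(-3.0)), (np.int64(84), -18.2, np.float64(-3.0)), (np.int64(78), -17.9, np.float64(-3.0)), (np.int64(86), -17.9, np.float64(-3.0))]
now R slot angle from -y dir, deg [(np.int64(94), -22.7, np.float64(-3.0)), (np.int64(96), -22.5, np.float64(-3.0)), (np.int64(92), -22.4, np.float64(-3.0)), (np.int64(98), -22.1, np.float64(-3.0)), (np.int64(90), -21.9, np.float64(-3.0))]
```

Request:
apply_moves(targets=[[0.06,0,0,0,-2.135,-1.36,6.316],[0.06,0,0,0,-2.135,-1.36,6.316],[0.06,0,0,0,-2.135,-1.36,6.316],[0.06,0,0,0,-2.135,-1.36,6.316],[0.06,0,0,0,-2.135,-1.36,6.316],[0.06,0,0,0,-2.135,-1.36,6.316],[0.06,0,0,0,-2.135,-1.36,6.316],[0.06,0,0,0,-2.135,-1.36,6.316],[0.06,0,0,0,-2.135,-1.36,6.316],[0.06,0,0,0,-2.135,-1.36,6.316]])

```text
time_s: 27.85
tool_pos: [0.4969, 0.2852, 0.277]
ee_rot: [1.857, 2.134, 0.456]
wrist_force: [-0.1, -0.8, -0.4]
gripper_width: 0.0603
```

Run:
```python
from go import *
delta(deckP(-.002,-.001,.09),deckR(np.radians(90)))
```

```text
t 27.85 pos [0.4969 0.2852 0.277 ] j [ 0.36 -0.16  1.88 -0.11  1.01  0.26] w 0.0603 F [-0.1 -0.8 -0.4] T [-0.04  0.22 -0.03]
shift tool mm [-293.5   26.1  117.7] after turn mm [-294.1   23.   117. ] turn deg [-0.83  0.2  -0.28] 0.9
```

Request:
apply_moves(targets=[[0.0854,-0.036,0.003,0.004,-0.8,0.2,-0.3],[0.0854,-0.036,0.003,0.004,0,0,0],[0.0854,-0.036,0.003,0.004,0,0,0],[0.0854,-0.036,0.003,0.004,0,0,0],[0.0854,-0.036,0.003,0.004,0,0,0],[0.0854,-0.036,0.003,0.004,0,0,0],[0.0854,-0.036,0.003,0.02,0,0,0],[0.0854,-0.036,0.002,0.02,0,0,0],[0.0854,0,0,0.02,0,0,0],[0.0854,0,0,0,0,0,0]])

```text
time_s: 28.68
tool_pos: [0.5941, 0.0071, 0.2063]
ee_rot: [1.847, 2.139, 0.465]
wrist_force: [-0.7, 1.3, -1.0]
gripper_width: 0.0855
```

Request:
apply_moves(targets=[[0.0854,0,0,0,0,0,0]])

```text
time_s: 28.77
tool_pos: [0.5946, 0.0088, 0.2095]
ee_rot: [1.841, 2.14, 0.468]
wrist_force: [0.4, -0.1, 0.5]
gripper_width: 0.0848
```

Run:
```python
from go import *
delta(deckP(-.002,-.001,.011),deckR(np.radians(90)))
```

```text
t 28.77 pos [0.5946 0.0088 0.2095] j [-0.28 -0.08  1.94  0.22  0.89 -0.54] w 0.0848 F [ 0.4 -0.1  0.5] T [-0.03  0.18  0.01]
shift tool mm [ -6.7   0.5 110.7] after turn mm [-6.500e+00 -1.000e-01  1.107e+02] turn deg [-0.32 -0.11  0.29] 0.4
```

Request:
apply_moves(targets=[[0.06,-0.0065,0,0.03,-0.3,-0.1,0.3],[0.06,0,0,0.03,0,0,0],[0.06,0,0,0.03,0,0,0],[0.06,0,0,0.01,0,0,0],[0.06,0,0,0,0,0,0],[0.06,0,0,0,0,0,0]])

```text
time_s: 29.27
tool_pos: [0.6385, 0.0093, 0.1216]
ee_rot: [1.839, 2.13, 0.475]
wrist_force: [0.9, 0.3, 0.0]
gripper_width: 0.0601
```

Run:
```python
from go import *
delta(deckP(-.002,-.001,.012),deckR(np.radians(90)))
```

```text
t 29.27 pos [0.6385 0.0093 0.1216] j [-0.26  0.15  1.9   0.26  0.7  -0.57] w 0.0601 F [0.9 0.3 0. ] T [-0.02  0.23 -0.05]
shift tool mm [-0.6 -2.5 11.6] after turn mm [-0.6 -2.4 11.6] turn deg [0.21 0.04 0.14] 0.3
```

Request:
apply_moves(targets=[[0.06,-0.0006,-0.002,0.007,0.2,0,0.1],[0.06,0,0,0.0035,0,0,0],[0.06,0,0,0,0,0,0],[0.02,0,0,0,0,0,0],[0.02,0,0,0,0,0,0],[0.02,0,0,0,0,0,0],[0.02,0,0,0,0,0,0],[0.02,0,0,0,0,0,0]], force=60)

```text
time_s: 29.93
tool_pos: [0.6413, 0.0081, 0.1106]
ee_rot: [1.845, 2.13, 0.471]
wrist_force: [-3.0, 0.2, 5.2]
gripper_width: 0.0253
```

Request:
apply_moves(targets=[[0.02,0,0,-0.01,0,0,0],[0.02,0,0,-0.01,0,0,0],[0.02,0,0,-0.02,0,0,0],[0.02,0,0,0,0,0,0]])

```text
time_s: 30.27
tool_pos: [0.6251, 0.0054, 0.15]
ee_rot: [1.842, 2.127, 0.473]
wrist_force: [0.5, -1.3, 0.1]
gripper_width: 0.0247
```

Run:
```python
from go import *
delta([.536,-.271,.25],down(np.radians(73.4)))
```

```text
t 30.27 pos [0.6251 0.0054 0.15  ] j [-0.27  0.07  1.92  0.25  0.76 -0.56] w 0.0247 F [ 0.5 -1.3  0.1] T [0.01 0.26 0.03]
shift tool mm [-261.2  -73.1 -144.2] after turn mm [-290.4   -6.4 -100. ] turn deg [24.84 -5.31 24.41] 35.2
```

Request:
apply_moves(targets=[[0.02,0,0,-0.035,0,0,0],[0.02,0,0,-0.035,0,0,0],[0.02,0,0,-0.02,4.14,-0.885,4.07],[0.02,0,0,-0.01,4.14,-0.885,4.07],[0.02,0,0,0,4.14,-0.885,4.07],[0.02,0,0,0,4.14,-0.885,4.07],[0.02,0,0,0,4.14,-0.885,4.07],[0.02,0,0,0,4.14,-0.885,4.07],[0.02,0,0,0,0,0,0]])

```text
time_s: 31.02
tool_pos: [0.5844, -0.0, 0.2363]
ee_rot: [-2.516, -1.872, 0.007]
wrist_force: [0.3, 0.3, -1.5]
gripper_width: 0.0248
```

Run:
```python
from go import *
delta([.536,-.271,.15],down(np.radians(73.4)))
```

```text
t 31.02 pos [ 0.5844 -0.      0.2363] j [-0.21  0.18  1.56  0.    1.41  0.08] w 0.0248 F [ 0.3  0.3 -1.5] T [ 0.01 -0.03  0.02]
shift tool mm [-273.4   32.2   86.2] after turn mm [-273.5   31.    86.3] turn deg [-0.4   0.03 -0.11] 0.4
```

Request:
apply_moves(targets=[[0.02,-0.034,0.004,0,-0.4,0,0],[0.02,-0.034,0.004,0,0,0,0],[0.02,-0.034,0.004,0,0,0,0],[0.02,-0.034,0.004,0,0,0,0],[0.02,-0.034,0.004,0,0,0,0],[0.02,-0.034,0.004,0.02,0,0,0],[0.02,-0.034,0.004,0.03,0,0,0],[0.02,-0.034,0.003,0.036,0,0,0],[0.02,0,0,0,0,0,0],[0.02,0,0,0,0,0,0]])

```text
time_s: 31.85
tool_pos: [0.5348, -0.2614, 0.1568]
ee_rot: [-2.518, -1.874, -0.001]
wrist_force: [-0.4, -0.2, -0.8]
gripper_width: 0.0252
```

Run:
```python
from go import *
delta([.536,-.271,.016],down(np.radians(73.4)))
```

```text
t 31.85 pos [ 0.5348 -0.2614  0.1568] j [-0.66  0.28  1.61  0.    1.26 -0.37] w 0.0252 F [-0.4 -0.2 -0.8] T [ 0.   -0.04  0.01]
shift tool mm [ -9.1   4.2 140.8] after turn mm [ -8.9   3.9 140.8] turn deg [-0.09 -0.11 -0.08] 0.2
```

Request:
apply_moves(targets=[[0.02,-0.009,0.004,0.03,0,0,0],[0.02,0,0,0.04,0,0,0],[0.02,0,0,0.035,0,0,0],[0.02,0,0,0.02,0,0,0],[0.02,0,0,0.005,0,0,0],[0.02,0,0,0,0,0,0],[0.02,0,0,0,0,0,0]])

```text
time_s: 32.43
tool_pos: [0.54, -0.2714, 0.0318]
ee_rot: [2.513, 1.876, 0.004]
wrist_force: [0.0, -0.5, -1.5]
gripper_width: 0.025
```

Request:
apply_moves(targets=[[0.02,0,0,0.003,0,0,0],[0.02,0,0,0.002,0,0,0],[0.02,0,0,0,0,0,0]])

```text
time_s: 32.68
tool_pos: [0.5391, -0.2715, 0.0255]
ee_rot: [2.516, 1.876, 0.003]
wrist_force: [0.4, 0.4, -1.6]
gripper_width: 0.0249
```

Request:
apply_moves(targets=[[0.02,0,0,0.004,0,0,0],[0.02,0,0,0.002,0,0,0],[0.02,0,0,0,0,0,0]])

```text
time_s: 32.93
tool_pos: [0.538, -0.2708, 0.0178]
ee_rot: [2.518, 1.877, 0.001]
wrist_force: [0.9, 0.2, -0.6]
gripper_width: 0.0252
```

Request:
apply_moves(targets=[[0.02,0,0,0.0015,0,0,0],[0.02,0,0,0,0,0,0]])

```text
time_s: 33.1
tool_pos: [0.5382, -0.271, 0.0166]
ee_rot: [2.518, 1.877, 0.001]
wrist_force: [0.6, 0.6, -0.4]
gripper_width: 0.025
```

Request:
apply_moves(targets=[[0.02,0,0,0.0015,0,0,0],[0.02,0,0,0,0,0,0]])

```text
time_s: 33.27
tool_pos: [0.5382, -0.271, 0.0151]
ee_rot: [2.518, 1.877, 0.002]
wrist_force: [0.6, -0.1, -1.4]
gripper_width: 0.0251
```

Request:
apply_moves(targets=[[0.02,0,0,0.001,0,0,0],[0.02,0,0,0,0,0,0]])

```text
time_s: 33.43
tool_pos: [0.5384, -0.2711, 0.0145]
ee_rot: [2.518, 1.877, 0.002]
wrist_force: [-0.4, -0.6, -0.5]
gripper_width: 0.0255
```

Request:
apply_moves(targets=[[0.02,0,0,0.001,0,0,0],[0.02,0,0,0,0,0,0]])

```text
time_s: 33.6
tool_pos: [0.5385, -0.2712, 0.0143]
ee_rot: [2.518, 1.877, 0.001]
wrist_force: [-2.2, 1.2, 4.6]
gripper_width: 0.0247
```

Contact. I'll open, withdraw straight up, and check the scene.

Request:
apply_moves(targets=[[0.06,0,0,0,0,0,0],[0.06,0,0,0,0,0,0],[0.06,0,0,0,0,0,0],[0.06,0,0,-0.02,0,0,0],[0.06,0,0,-0.04,0,0,0],[0.06,0,0,-0.04,0,0,0],[0.06,0,0,-0.04,0,0,0],[0.06,0,0,-0.04,0,0,0],[0.06,0.03,0,0,0,0,0],[0.06,0,0,0,0,0,0]])

```text
time_s: 34.43
tool_pos: [0.5493, -0.2404, 0.1974]
ee_rot: [2.511, 1.875, 0.008]
wrist_force: [-0.9, 0.5, -1.8]
gripper_width: 0.0603
```

Request:
apply_moves(targets=[[0.06,-0.03,-0.02,0,0,0,0],[0.06,-0.03,-0.02,0,0,0,0],[0.06,-0.03,-0.02,0,0,0,0],[0.06,-0.03,-0.02,0,0,0,0],[0.06,-0.03,-0.02,0,0,0,0],[0.06,-0.03,-0.02,0,0,0,0],[0.06,-0.03,-0.02,0,0,0,0],[0.06,-0.03,-0.02,0,0,0,0],[0.06,0,0,0,0,0,0]])

```text
time_s: 35.18
tool_pos: [0.3201, -0.4301, 0.1927]
ee_rot: [2.523, 1.87, -0.003]
wrist_force: [-0.2, -0.0, 0.1]
gripper_width: 0.0602
```

Run:
```python
from go import *
s=sense();print(s["time_s"],s["tool_pos"].round(3))
a=[np.mean([snapshot(n).astype(np.float32) for _ in range(8)],0) for n in("scene","top")]
cv2.imwrite("pics/end_scene.png",a[0].clip(0,255).astype(np.uint8));cv2.imwrite("pics/end_top.png",a[1].clip(0,255).astype(np.uint8))
b=np.hstack([crop(a[0],155,85,235,235,400/235)[:400,:400],crop(a[1],190,125,270,160,1.48)[:400,:400]]) if 0 else None
out=np.zeros((600,800,3),np.uint8)
c=crop(a[0],160,90,120,120,3.3);d=crop(a[1],265,137,195,130,3.0)[:,:400*2]
c=cv2.resize(c,(300,300));d=cv2.resize(crop(a[1],275,140,170,130,1),(495,379),interpolation=cv2.INTER_CUBIC)
e=cv2.resize(crop(a[0],320,215,70,70,1),(295,295),interpolation=cv2.INTER_CUBIC);f=cv2.resize(crop(a[1],270,165,80,35,1),(495,217),interpolation=cv2.INTER_CUBIC)
out[:300,:300]=c;out[300:595,:295]=e;out[:379,303:798]=d;out[381:598,303:798]=f
cv2.imwrite("pics/c11.png",out)
```

```text
35.1833 [ 0.32  -0.43   0.193]
```

View pics/c11.png

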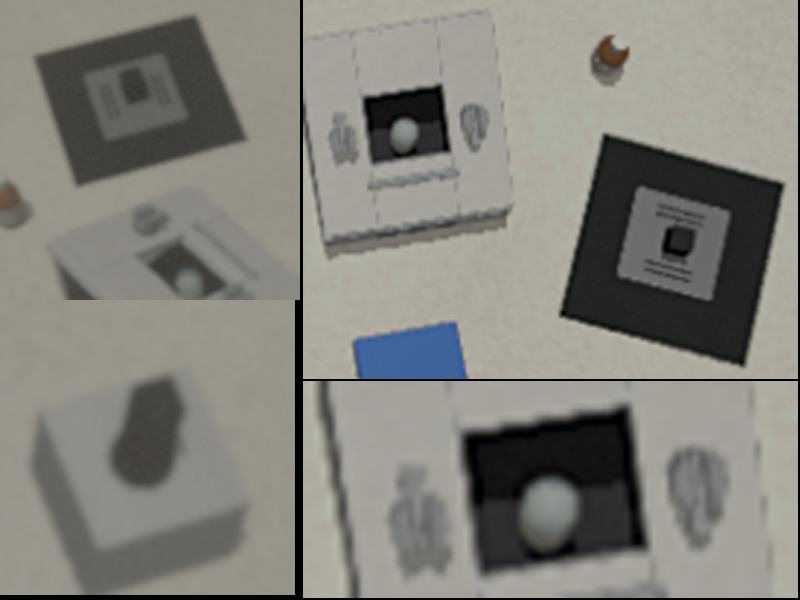

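```bash
python3 -c "
from station import *
print(finish_job())"
```

```text
the job is handed in; nothing more can be done
None
```

The job is done and handed in, with about 35 s of the 72 s on the robot's clock.

**What I did**
- **Cams:** I turned both fasteners anticlockwise with the screwdriver. At the end of each turn the torque rose from about 0.1 to about 0.3 N m, which I took as the stop.
- **Screwdriver:** I stood it back in its hole in the stand.
- **Panel:** I lifted it off by the knob, laid it on the mat and moved the arm clear.

**Last checks (final pictures)**
- The left wing points up-slope and the right wing down-slope. The panel lies flat, knob up, near the middle of the mat.
- The screwdriver stands in its hole. The slide box and the bottle look unmoved. The dish was out of the last crops; I last saw it in place after the screwdriver was put back.

**What disagreed or failed**
- **First insertion:** the first try at the left cam touched the bevel with about 36–38 N. It went in after a shift of about 1.5 mm.
- **Cam angles:** the blade trailed the tool by more than its play, so I turned the tool to about 208° instead of the roughly 190° expected. My numeric slot check before lifting the panel ran to the edge of its search range (about 82° left, 94° right). I therefore relied on the torque rise and the pictures.
- **First move:** I gave it in millimetres instead of metres. The step limit clipped it and it did no harm.

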